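# Leave the wood lathe safe: speed off, chuck key in its holder

### The job

Make the lathe safe to leave: first turn the big speed knob on the sloping control console anticlockwise all the way to its end stop, then take the chuck key out of the sloping wooden rack and push its rod down into the upright flared steel tube of the key holder until its shoulder sits on the rim; do not just drop it in. Leave the small knob and the push button on the console as they are, and do not shift or upset the mug, bottle, bowl and turned spindle on the bench.

Things in the scene. Friction and masses are not known exactly. Their poses are not given: they have to be found in the camera images.
- console: Grey lathe control console, fixed, 220 mm wide, 46 mm high in front, 145 at the back. Origin: centre of its underside; x to its back, z up. Its flat top face slopes 35 degrees down to its front: it passes 95 mm over the origin, outward normal (-0.574, 0, 0.819) in this frame. Low in the middle the big speed knob; high at the -y side the small lamp knob, at the +y side the push button.
- speed_grip (a point): On the axis of the big black speed knob, at grip height: 37 mm out from the console's face. z: the knob's axis, out of the face; x: along the grip bar, turning with the knob. The knob is a disc of 68 mm diameter with a straight grip bar 65 mm long (x), 14 thick (y), standing 24 mm above the disc, its top 7 mm above this point. A white mark is on the bar's -x half.
- speed (a joint): Angle of the speed knob in rad: 0 is off, the anticlockwise end stop, with the white mark pointing straight down the slope; it grows clockwise (seen from outside the face) up to 4.7. Starts between 1.0 and 2.8. It stays where it is left.
- lamp_mark (a point): Mark near the end of the small lamp knob's bar (knob of 28 mm diameter, 44 mm high over the face), 100 mm from the speed knob's axis. Not to be turned.
- halt (a joint): Black push button (32 mm diameter) on the console, travel in m: 0 is out, 0.006 pressed. Not to be pressed.
- rack: Light wooden rack, 120 x 90 mm base, fixed. Origin: centre of its underside; x to its back. A grey sleeve of 15 mm bore, 85 mm deep, leans 35 degrees to its front (-x): axis up along (-0.574, 0, 0.819) in this frame, mouth at (-0.022, 0, 0.104) m. The key starts in it. Console, rack and holder stand side by side in any order.
- key: Chuck key, 158 mm long, about 100 g: steel rod of 10 mm diameter and 110 mm length, then a round steel shoulder (30 mm diameter, 8 thick), then a flat dark-wood handle 60 mm wide (x), 14 thick (y), 40 tall (z). Origin: the rod's free end; z along the rod to the handle. In the rack it leans, handle up and towards the robot, flat faces looking left and right.
- key_grip (a point): Centre of the key's wooden handle, 138 mm from the rod's free end along the key's z; axes as the key's.
- key_shoulder (a point): Centre of the shoulder's lower face, 110 mm from the rod's free end; axes as the key's.
- holder: Key holder: an upright steel tube of 24 mm outer diameter on a round cast foot of 90 mm diameter, fixed. Origin: centre of its underside, z up.
- mouth (a point): Centre of the holder tube's rim, 135 mm above the bench. The bore is 14 mm wide, flares to about 22 mm in the top 8 mm (32 mm over the rim's outside) and is 114 mm deep, so that the key's shoulder comes to rest on the rim.
- worklamp: Work lamp, fixed, an obstacle behind the row: round foot of 84 mm diameter, 14 mm post 430 mm tall, and at the end of a level arm a downward shade of 70 mm diameter, 90 mm in front (-x) of the post, between 359 and 437 mm above the bench. Origin: centre of the foot's underside.
- mug: White mug, 76 mm diameter, 88 mm high, handle at its +y; origin at its underside. Bystander.
- glue: White glue bottle, closed, 62 mm diameter, 170 mm high; origin at its underside. Bystander.
- spindle: Turned light-wood spindle standing upright, up to 68 mm diameter, 130 mm high; origin at its underside. Bystander.
- bowl: Half-turned solid wooden bowl blank, 90 mm diameter, 55 mm high; origin at its underside. Bystander.
Things that resemble listed ones, but are neither listed nor needed, are in the scene too. Leave any green or yellow look-alike of the holder alone.

How it is judged:
On the way, in this order (a step that is already met when the one before it is completed fails the run):
1. the speed knob is turned fully anticlockwise to its stop (within 0.08 rad) (value of joint speed below 0.08 rad), for 0.2 s.
2. the key's rod is pushed down the holder's tube while still touched by the fingers: shoulder within 14 mm of the rim (distance between key_shoulder and mouth below 0.014 m and angle between key's own z axis and vertical below 0.12 rad and contact force between the fingers and key above 0.2 N), for 0.1 s.
At the end, for the whole second after the job is handed in: The speed knob is within 0.08 rad of its anticlockwise stop; the key stands upright (within 0.1 rad) and still in the holder's tube with the centre of its shoulder within 7 mm of the centre of the rim; the small knob is as it was (mark moved under 5 mm) and the button is not pressed (distance between key_shoulder and mouth below 0.007 m and angle between key's own z axis and vertical below 0.1 rad and value of joint speed below 0.08 rad and linear speed of key below 0.02 m/s and value of joint halt below 0.003 m and distance of lamp_mark from where it was at the start of the episode below 0.005 m); the robot touches nothing.
It fails at once if the push button is pressed (over 3 mm) (value of joint halt above 0.003 m).
It fails at once if the small lamp knob is turned (its mark moves over 5 mm) (distance of lamp_mark from where it was at the start of the episode above 0.005 m).
It fails at once if the mug, bottle, spindle or bowl is shifted over 30 mm or tipped over 0.4 rad (distance of any of mug, glue, spindle, bowl from where it was at the start of the episode above 0.03 m or angle between any of mug, glue, spindle, bowl's own z axis and vertical above 0.4 rad).
It also fails if it takes over 72 s, if anything falls off the work surface, if the arm or the gripper's body presses on something with over 40 N, if the wrist force passes 120 N, or if a joint passes its speed limit or range.

### The arm

A 6-joint arm with a two-finger parallel gripper is mounted at the origin on the work surface. World frame = base frame: x ahead of the robot, y to its left, z up, the work surface at z = 0. Lengths are in m, angles in rad, forces in N, time in s.
With the tool pointing down it reaches from about 0.4 to 0.825 m from the base axis. Payload 7 kg.
Tool frame: the origin (TCP) lies at the centre of the arm's flange, where the gripper is bolted on; the fingertips stand 178 mm ahead of it and the grasp point (between the pads) lies 159 mm ahead of it; z points along the fingers, y is the direction in which the jaws open and shut (so a half turn about z gives the same grasp; the last joint's range is limited). The gripper opens to 88 mm and grips with 3 to 60 N. Pads are 19 mm wide; open, the fingers measure 130 mm over their backs; the gripper's body (78 mm by 193 mm) begins 47 mm behind the grasp point.
Start: joints at [-1.058, 0.359, 0.012, 0, -1.224, -0.288], TCP at [0.15, -0.658, 0.405] pointing down, gripper open.
Joint ranges: [-3.07, 3.07], [-1.43, 2.12], [-1.02, 1.25], [-3.03, 1.67], [-3.05, -0], [-3.03, 3.03]. Speed limits (rad/s): [2.39, 2.39, 3.01, 3.14, 3.14, 3.14].

### API

Orientations are given as [roll, pitch, yaw] about the fixed x, y, z axes, in that order (R = Rz(yaw) Ry(pitch) Rx(roll)).
In Python, from station import * gives the robot as it stands.
- The arm moves only by the tool send_rows, never from a script. Its argument "motion" is a list of rows, each an object with "offset": the shift along the tool's x, y, z in cm, a list of three; "turn": the turn about the tool's z in degrees. In form: [{"offset": [x, y, z], "turn": turn}, ...]. A call has 1 to 8 rows; each row is the pose to reach, as a shift and turn from the pose commanded when the call began, along the tool's axes at that moment; what a row does not reach only later rows make up. A row lasts 1/10 s, in which the tool goes at most 50 mm and 8.59 degrees, less where a joint would pass 70% of its speed; a pose out of reach is approached as far as the arm can. A call with a gripper value outside its range is refused whole. "hand" is the opening, from -1 (shut) to 1 (fully open), set as the call begins (left out, the last holds). The fingers move at their own pace and stop on an object; "squeeze" is the grip in N (left out, the last holds). Time passes only in rows, so rows that repeat a pose let the fingers close. It gives the time, the measured TCP pose, the force and the opening at its end, in the units of the state.
- get_state(): the state, without advancing time (a new reading comes with each control period).
- grab_frame(name): name is "scene" or "top"; returns a dict with "frame" (384x512x3 uint8, blue, green, red), "range_z" (384x512 float32, m along the optical axis (not along the pixel's ray), 0 where there is no reading), "vertical_fov" (degrees; the focal length in pixels is half the picture's height over the tangent of half this angle, whatever the lens; pixels are square), "cx", "cy" (the principal point, pixels), "cam_to_world" (4x4, takes a point from camera to world coordinates). Camera axes: x right, y up, looking along -z (the intrinsics and any distortion apply to the point x, -y, -z); pixel columns grow to the right and rows downward; lengths in m; the calibration is good to about 2 mm. A picture is of the moment at which its call begins.
- job_done(): hands the job in, once; it reports no verdict.
The state is a dict: "t": time; "q": joint angles; "qd": joint speeds; "joint_efforts": joint torques, N m; "eef_pos": TCP position; "ee_rot": TCP orientation; "force": force on the tool from outside, world axes, zero at the start; "moment": the same for the moment, N m; "width": finger opening in m.
Only numpy, scipy, OpenCV 4.12 (cv2) and the standard library are available. Lean on these libraries where they do the work, as an engineer would, in place of code of your own. Each camera call takes 0.05 s, during which the arm holds its last target. There are 200 camera calls.

## Working session

There is one attempt and no reset: what is moved stays moved. The work goes in short steps, Python scripts to look and compute and a tool call to move; the robot and the scene stay as the last step left them, time stands still between calls to the robot, and variables do not carry over. Pictures are saved under pics/ and viewed, about 8 in all and at most 12, crops included, and the job is handed in when it is done.

Besides the shell and the picture viewer there is one more tool, called in YAML: its name, and indented under it one key for each argument. send_rows: Moves the arm, as the interface text tells. Its arguments: {"type":"object","properties":{"motion":{"type":"array"},"hand":{"type":"number"},"squeeze":{"type":"number"}},"required":["motion"]}

```bash
ls; mkdir -p pics; cat > h.py <<'E'
import numpy as np,cv2
from station import *
def grab(n,save=None):
    f=grab_frame(n)
    np.savez('/tmp/%s.npz'%n,**{k:f[k] for k in f})
    if save: cv2.imwrite('pics/'+save,cv2.resize(f['frame'],(800,600),interpolation=cv2.INTER_CUBIC))
    return f
E
python3 - <<'E'
from h import *
for n in('scene','top'):
    f=grab(n,n+'0.png')
    print(n,{k:f[k] for k in f if k not in('frame','range_z')}, f['range_z'].min(),f['range_z'].max())
print(get_state())
E
```

```text
pics
scene {'vertical_fov': 45.77161154697558, 'cx': 260.33161798567966, 'cy': 190.42513982183547, 'cam_to_world': array([[-0.289373  , -0.6080518 ,  0.73928092,  1.58077032],
       [ 0.95704256, -0.16906571,  0.23555534,  0.32121345],
       [-0.0182428 ,  0.77568666,  0.6308545 ,  0.97656818],
       [ 0.        ,  0.        ,  0.        ,  1.        ]])} 0.0 3.9999614
top {'vertical_fov': 45.850853822707634, 'cx': 256.29917647614974, 'cy': 200.03632018176717, 'cam_to_world': array([[ 0.02693221,  0.98197705, -0.18707144,  0.35698428],
       [-0.9995398 ,  0.02384068, -0.01875655, -0.00756822],
       [-0.0139586 ,  0.18749051,  0.98216723,  1.18822343],
       [ 0.        ,  0.        ,  0.        ,  1.        ]])} 0.0 1.340464
{'t': 0.1, 'q': array([-1.05786813e+00,  3.59334720e-01,  1.11332134e-02, -3.08208890e-04,
       -1.22412762e+00, -2.88094984e-01]), 'qd': array([-0.00167259, -0.00070184,  0.00276923,  0.00255466,  0.00055677,
       -0.00067709]), 'joint_efforts': array([ 7.39514253e-04, -5.84163952e+01,  2.93754905e+01,  7.01554924e+00,
        1.02600738e-02, -7.24478900e-05]), 'eef_pos': array([ 0.15043838, -0.65783673,  0.40379614]), 'ee_rot': array([ 3.14004069e+00, -1.57741205e-04, -2.91686425e+00]), 'force': array([-0.22491918, -0.33605312, -0.08718682]), 'moment': array([0.00651934, 0.0321911 , 0.014197  ]), 'width': 0.08748876194787952}
```

View pics/scene0.png

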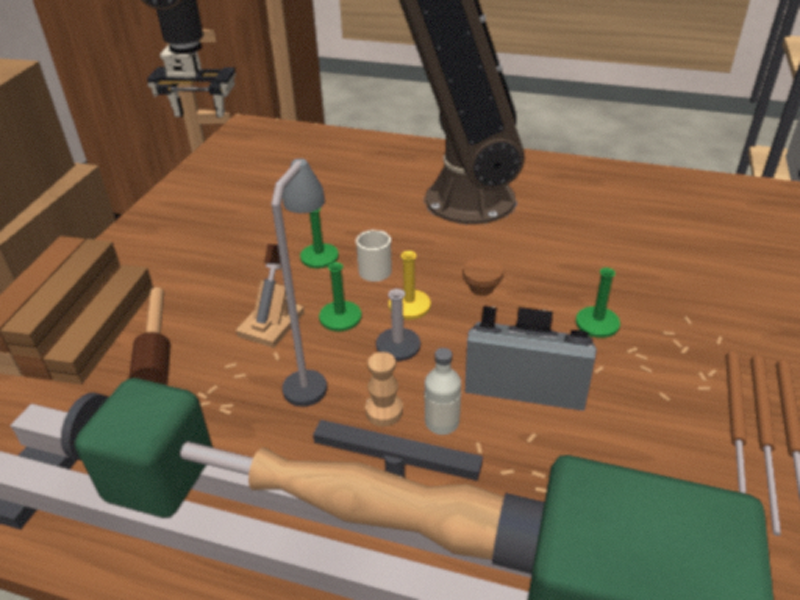

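View pics/top0.png

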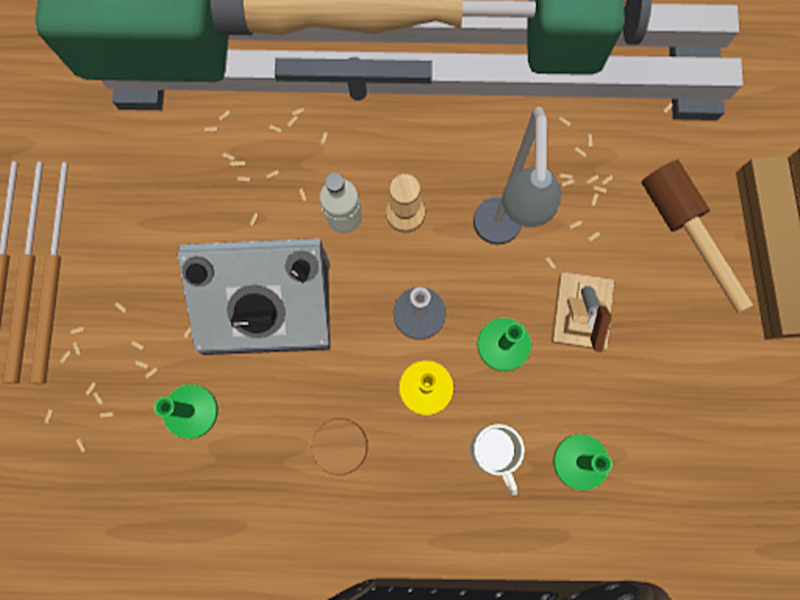

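The top view (800×600) shows the console at (255,300) with the big knob at (255,312), and the grey holder tube rim at (420,297). The rack is at (585,310) with the key handle at (601,328). Candidates for the holder are grey (420,297), yellow (428,380), and green (513,333), (165,407) and (602,463); grey steel fits the description. The lamp shade is at (532,195), behind the row.

```bash
cat >> h.py <<'E'
def cloud(f):
    fl=192/np.tan(np.radians(float(f['vertical_fov']))/2)
    v,u=np.mgrid[0:384,0:512]; z=f['range_z']
    p=np.stack([(u-f['cx'])/fl*z,-(v-f['cy'])/fl*z,-z],-1)
    T=f['cam_to_world']; return p@T[:3,:3].T+T[:3,3]
def proj(f,P):
    fl=192/np.tan(np.radians(float(f['vertical_fov']))/2)
    T=f['cam_to_world']; c=(np.atleast_2d(P)-T[:3,3])@T[:3,:3]
    return np.stack([f['cx']+fl*c[:,0]/-c[:,2],f['cy']-fl*c[:,1]/-c[:,2]],1)
E
python3 - <<'E'
from h import *
f=dict(np.load('/tmp/top.npz')); P=cloud(f); im=f['frame']
def crop(u0,v0,w,h,s): return cv2.resize(im[v0:v0+h,u0:u0+w],(w*s,h*s),interpolation=cv2.INTER_CUBIC)
a=crop(110,145,104,90,5); b=crop(340,165,56,64,5); c=crop(245,170,56,56,5)
o=np.zeros((600,800,3),np.uint8); o[:450,:520]=a; o[:320,520:800]=b; o[320:600,520:800]=c
cv2.imwrite('pics/crops.png',o)
# bench check
for p in [(300,330),(60,300),(450,250)]: print(P[p[1],p[0]])
# console face plane fit
reg=P[150:228,112:212].reshape(-1,3)
m=(reg[:,2]>.05)&(reg[:,2]<.14); R=reg[m]
best=0
rng=np.random.default_rng(0)
for _ in range(500):
    q=R[rng.choice(len(R),3,False)]; n=np.cross(q[1]-q[0],q[2]-q[0]); n/=np.linalg.norm(n)+1e-12
    if n[2]<0:n=-n
    if abs(n[2]-.819)>.06: continue
    i=abs((R-q[0])@n)<.003
    if i.sum()>best: best=i.sum();I=i
Q=R[I];c0=Q.mean(0);n=np.linalg.svd(Q-c0)[2][2];n*=np.sign(n[2])
print('plane',best,c0,n,'yaw',np.degrees(np.arctan2(-n[1],-n[0])), 'slope',np.degrees(np.arccos(n[2])))
ok=P[150:228,112:212]; d=(ok-c0)@n
# off-face heights map
import sys
print((d[::3,::4]*1000).astype(int)[:, :].tolist() and '')
np.set_printoptions(linewidth=250)
print((d[0:78:3,0:100:4]*1000).astype(int))
E
```

```text
[ 0.25206673 -0.10425795 -0.0015557 ]
[ 0.30913174  0.515109   -0.00486514]
[ 0.46351424 -0.49068458  0.00060513]
plane 3195 [0.58164354 0.24313444 0.09519837] [-0.56784528 -0.03528835  0.82237854] yaw 3.5560334853292823 slope 34.67639139287573

[[-156 -156 -158 -159 -159 -157 -156 -159 -156 -157 -156 -164 -157 -161 -157 -157 -156 -157 -156 -154 -156 -157 -154 -153 -152]
 [-150 -157 -151 -150 -154 -154 -155 -158 -152 -152 -152 -151 -153 -151 -153 -150 -148 -152 -155 -147 -152 -146  -15  -17 -151]
 [-151 -150 -149 -150 -151  -13  -16  -14  -17  -13  -16  -13  -13  -13  -18  -13  -16   -9  -11   -9  -15  -12   -9  -10 -139]
 [-147  -10  -15  -16  -14  -12   -9   -9   -9   -9   -8   -5   -5   -4    0   -3   -2    1    0   -2    1    0    1   -2 -140]
 [-142   -1   -4   -1   -1    1   -4   -1    1    0    1    1   -3   -1    0    4   -1   -6   -1    8    4    7    1    0  -68]
 [-137    1   -2    6    7    3    0   -2   -1    0    1    1    2    0    0    3    0    0    3    6    5    7    8    0  -64]
 [-123    0   12   15   11   13    1   -2    1   -2    0    0    1    2   -1    2    0
[... 1774 characters left out ...]
 11   14   14    4    1   -1    0   -1   -2   -6    0    1]
 [ -60  -58  -61    0    2   -3    0    0    0   -2    1    6    7   15    5    5    0    3    0    0    1    0    2   -3    0]
 [ -59  -56  -56    2   -1   -1   -5    0    1   -2    0    0    1    9    7    1    1   -2    2   -2    0   -3   -5    0    0]
 [ -53  -51  -55   -2   -1   -1    0    0   -1    0    2   -2   -1    0    0    0   -1    1   -2 1035   -2    0   -5    0    0]
 [ -44  -45  -48    0    2    0   -2    1   -3    1   -1   -1    0    2    2    0    0   -1  -10  -12  -10  -11  -13   -8  -10]
 [ -43  -38  -41  -38  -10   -8   -9   -9   -8  -15  -18  -14  -21  -25  -28  -25  -28  -31  -37  -35  -41  -38  -38  -38  -33]]
```

View pics/crops.png

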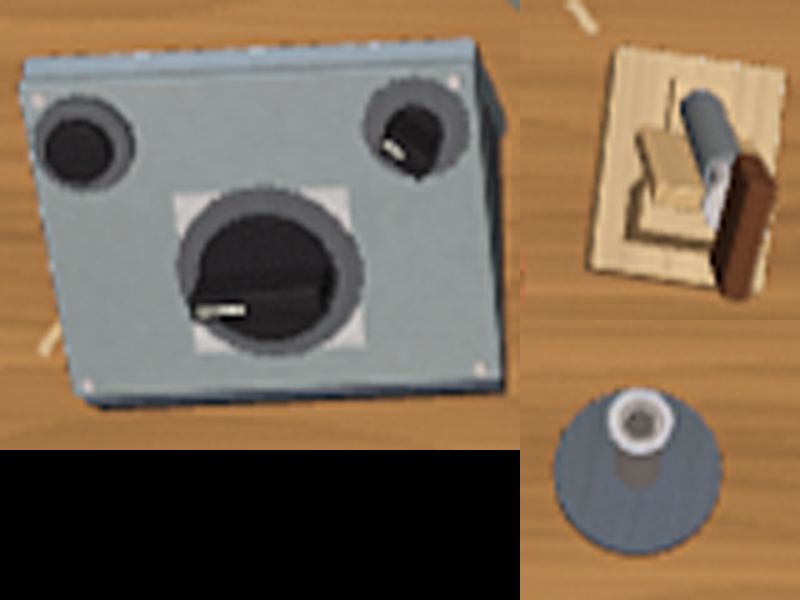

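The crop confirms the console has a big knob at crop (270,275) with its white mark on the left at (218,311), the button upper left and the lamp knob upper right. The grey tube rim is at crop (640,421), and the key leans out of the rack with its handle at (743,228). The mark points left, so speed ≈ 1.4–1.6 rad.

```bash
python3 - <<'E'
from h import *
np.set_printoptions(precision=4,suppress=True)
A={}
for nme in('top','scene'):
    f=dict(np.load('/tmp/%s.npz'%nme)); A[nme]=(f,cloud(f))
f,P=A['top']
n=np.array([-.573,-.0356,.819]); n/=np.linalg.norm(n); c0=np.array([.58164,.24313,.0952])
reg=P[150:228,112:212].reshape(-1,3); d=(reg-c0)@n
yx=np.array([-n[1],n[0]]) # ...
ax=np.array([-n[0],-n[1],0]);ax/=np.linalg.norm(ax); ay=np.array([-ax[1],ax[0],0]); up=np.cross(ay,n)
print('up-slope',up,'ay',ay)
uv=np.stack([(reg-c0)@up,(reg-c0)@ay],1)
knob=(abs(uv[:,1])<.05)&(uv[:,0]<.03)&(uv[:,0]>-.06)
bar=knob&(d>.037)&(d<.05); disc=knob&(d>.009)&(d<.019)
print('bar n',bar.sum(),'centre',reg[bar].mean(0),'uv',uv[bar].mean(0),uv[bar].min(0),uv[bar].max(0), 'd',np.median(d[bar]))
w=np.linalg.svd(uv[bar]-uv[bar].mean(0))[2][0]; w*=np.sign(w[1]); print('bar dir up,ay',w,'angle from down cw',np.degrees(np.arctan2(w[1],-w[0])))
print('face extents',uv[abs(d)<.004].min(0),uv[abs(d)<.004].max(0))
print('disc',reg[disc].mean(0),uv[disc].min(0),uv[disc].max(0))
for nme,(f,Q) in A.items():
    q=Q.reshape(-1,3); im=f['frame'].reshape(-1,3).astype(int)
    print(nme)
    # holder mouth
    m=(abs(q[:,2]-.135)<.012)&(abs(q[:,0]-.565)<.06)&(abs(q[:,1]+.02)<.05); print(' rim',m.sum(),q[m].mean(0),(q[m].min(0)+q[m].max(0))/2,np.ptp(q[m],axis=0))
    m=(q[:,2]>.004)&(q[:,2]<.03)&(abs(q[:,0]-.565)<.06)&(abs(q[:,1]+.02)<.06); print(' foot',m.sum(),(q[m].min(0)+q[m].max(0))/2,np.ptp(q[m],axis=0))
    # key handle: dark reddish brown
    m=(abs(q[:,0]-.52)<.1)&(abs(q[:,1]+.3)<.1)&(q[:,2]>.12)
    print(' rackhigh',m.sum(),q[m].mean(0),q[m].min(0),q[m].max(0))
    h=m&(im[:,2]-im[:,0]>15)&(im.sum(1)<250)
    if h.sum()>5:
        c=q[h].mean(0);print(' handle',h.sum(),c,q[h].min(0),q[h].max(0)); print(np.linalg.svd(q[h]-c)[1:])
    m=(abs(q[:,0]-.55)<.09)&(abs(q[:,1]+.3)<.1)&(q[:,2]>.006)&(q[:,2]<.02)
    pts=q[m][:,:2].astype(np.float32)
    if len(pts): print(' rack base',cv2.minAreaRect(pts))
    m=(q[:,2]>.36)&(q[:,2]<.45)&(abs(q[:,0]-.65)<.2)&(abs(q[:,1]+.2)<.15); print(' lamp',(q[m].min(0)),q[m].max(0))
E
```

```text
up-slope [0.8173 0.0508 0.574 ] ay [-0.062   0.9981  0.    ]
bar n 160 centre [0.5413 0.2406 0.1197] uv [-0.019 -0.   ] [-0.0289 -0.0308] [-0.0107  0.0323] d 0.04359422153526051
bar dir up,ay [-0.0656  0.9978] angle from down cw 86.23953166642062
face extents [-0.0889 -0.109 ] [0.0832 0.1122]
disc [0.5626 0.2413 0.0986] [-0.0583 -0.041 ] [0.0243 0.0375]
top
 rim 99 [ 0.5831 -0.0165  0.1317] [ 0.5827 -0.0169  0.1311] [0.0292 0.0287 0.0152]
 foot 722 [ 0.5667 -0.0196  0.0162] [0.114  0.1112 0.0243]
 rackhigh 295 [ 0.5389 -0.2812  0.1535] [ 0.504  -0.2942  0.1212] [ 0.5725 -0.2719  0.1797]
 handle 229 [ 0.5377 -0.281   0.1569] [ 0.5057 -0.2917  0.1237] [ 0.5725 -0.2739  0.1797]
(array([0.2722, 0.1729, 0.0489]), array([[-0.9133,  0.1249, -0.3877],
       [ 0.4017,  0.1176, -0.9082],
       [ 0.0678,  0.9852,  0.1576]]))
 rack base ((0.5766663551330566, -0.2701639235019684), (0.12838487327098846, 0.14376682043075562), 81.73285675048828)
 lamp [ 0.6234 -0.1791  0.3603] [ 0.7539 -0.1124  0.4389]
scene
 rim 66 [ 0.5873 -0.0163  0.131 ] [ 0.5891 -0.0158  0.1311] [0.0331 0.027  0.0152]
 foot 387 [ 0.5651 -0.0215  0.0169] [0.1195 0.114  0.0255]
 rackhigh 140 [ 0.5617 -0.2824  0.1521] [ 0.5331 -0.298   0.1215] [ 0.5796 -0.2695  0.1796]
 handle 100 [ 0.561  -0.2828  0.1585] [ 0.5331 -0.2951  0.1279] [ 0.5796 -0.2761  0.1796]
(array([0.1227, 0.0985, 0.0414]), array([[ 0.2041, -0.145 ,  0.9681],
       [-0.9502,  0.2087,  0.2316],
       [-0.2357, -0.9672, -0.0952]]))
 rack base ((0.5767092108726501, -0.3075125217437744), (0.20119649171829224, 0.13668657839298248), 78.02767944335938)
 lamp [ 0.6472 -0.1755  0.3602] [ 0.763  -0.11    0.4392]
```

```bash
cat >> h.py <<'E'
from scipy.spatial.transform import Rotation as Rt
def go(targets,yaw=None,start=None):
    """targets: world TCP positions -> rows (cm, deg) from current measured pose"""
    s=get_state(); p=s['eef_pos']; r=s['ee_rot']; R=Rt.from_euler('xyz',r).as_matrix()
    t=0 if yaw is None else -np.degrees((yaw-r[2]+np.pi)%(2*np.pi)-np.pi)
    for g in np.atleast_2d(targets):
        o=R.T@(np.array(g)-p)*100; print('offset',np.round(o,1).tolist(),'turn',round(t,1),'rows>=',int(np.ceil(max(np.linalg.norm(o)/5,abs(t)/8.59))))
E
cat > knob.py <<'E'
from h import *
F=np.array([.5653,.2421,.0837]); n=np.array([-.573,-.0356,.819]); n/=np.linalg.norm(n)
ax=np.array([-n[0],-n[1],0]);ax/=np.linalg.norm(ax); ay=np.array([-ax[1],ax[0],0]); up=np.cross(ay,n)
def hull(th,zb):
    w=-np.cos(th)*up+np.sin(th)*ay; t=np.sin(th)*up+np.cos(th)*ay
    g=[F+a*w+b*t+c*n for a in np.linspace(-.0325,.0325,40) for b in np.linspace(-.007,.007,9) for c in np.linspace(.02,.044,15)]
    g=np.array(g); g=g[g[:,2]>=zb][:,:2].astype(np.float32)
    return cv2.convexHull(g) if len(g)>2 else None
def block(c): return np.array([c+ax[:2]*a*.0095+ay[:2]*b*.021 for a,b in((1,1),(1,-1),(-1,-1),(-1,1))],np.float32)
for deg in (95,86,70,55,40,25,12,0,-4):
    th=np.radians(deg); w=-np.cos(th)*up+np.sin(th)*ay; t=np.sin(th)*up+np.cos(th)*ay
    for s in np.arange(0,.06,.0005):
        c=F+.03*n+.022*w+s*t
        # bottom: clears plane d=.023 at upslope edge
        e=c[:2]+ax[:2]*.0095; zb=F[2]+(.023-n[:2]@(e-F[:2]))/n[2]
        h=hull(th,zb)
        if h is None: continue
        if cv2.intersectConvexConvex(block(c[:2]),h)[0]<1e-7: break
    print(deg,'s',s,'tip',np.round([c[0],c[1],zb],4),'TCP',np.round([c[0],c[1],zb+.178],4),'overlap z',round((F+.044*n+.022*w)[2]-zb,4))
E
python3 knob.py; python3 -c "
from h import *
go([[.45,-.2,.405],[.575,.275,.405]],-3.0795)"
```

```text
95 s 0.0145 tip [0.5602 0.2625 0.1158] TCP [0.5602 0.2625 0.2938] overlap z 0.0051
86 s 0.0175 tip [0.5597 0.265  0.1155] TCP [0.5597 0.265  0.2935] overlap z 0.0033
70 s 0.022 tip [0.5571 0.2698 0.1139] TCP [0.5571 0.2698 0.2919] overlap z 0.0015
55 s 0.0265 tip [0.5535 0.2747 0.1116] TCP [0.5535 0.2747 0.2896] overlap z 0.0009
40 s 0.0285 tip [0.5471 0.277  0.1072] TCP [0.5471 0.277  0.2852] overlap z 0.0028
25 s 0.029500000000000002 tip [0.5398 0.2766 0.1021] TCP [0.5398 0.2766 0.2801] overlap z 0.0062
12 s 0.028 tip [0.5333 0.2721 0.0974] TCP [0.5333 0.2721 0.2754] overlap z 0.01
0 s 0.0265 tip [0.5285 0.2664 0.0937] TCP [0.5285 0.2664 0.2717] overlap z 0.0134
-4 s 0.029500000000000002 tip [0.5268 0.2677 0.0926] TCP [0.5268 0.2677 0.2706] overlap z 0.0145
offset [-39.4, 38.0, -0.1] turn 9.3 rows>= 11
offset [-62.2, 81.5, -0.0] turn 9.3 rows>= 21
```

```bash
python3 - <<'E'
s=open('knob.py').read()
s=s.replace("c=F+.03*n+.022*w+s*t","c=F+.035*n-.022*w-s*t").replace("(F+.044*n+.022*w)","(F+.044*n-.022*w)")
open('knob2.py','w').write(s)
E
python3 knob2.py
```

```text
95 s 0.0245 tip [0.525  0.2198 0.0893] TCP [0.525  0.2198 0.2673] overlap z 0.0294
86 s 0.0165 tip [0.5345 0.217  0.0958] TCP [0.5345 0.217  0.2738] overlap z 0.0248
70 s 0.031 tip [0.5295 0.2085 0.092 ] TCP [0.5295 0.2085 0.27  ] overlap z 0.0321
55 s 0.0335 tip [0.5354 0.2029 0.0959] TCP [0.5354 0.2029 0.2739] overlap z 0.0311
40 s 0.0345 tip [0.5434 0.2001 0.1013] TCP [0.5434 0.2001 0.2793] overlap z 0.0281
25 s 0.032 tip [0.5529 0.203  0.108 ] TCP [0.5529 0.203  0.286 ] overlap z 0.0231
12 s 0.0305 tip [0.5598 0.2073 0.1131] TCP [0.5598 0.2073 0.2911] overlap z 0.019
0 s 0.018000000000000002 tip [0.5643 0.224  0.117 ] TCP [0.5643 0.224  0.295 ] overlap z 0.0154
-4 s 0.021 tip [0.5656 0.2227 0.1178] TCP [0.5656 0.2227 0.2958] overlap z 0.0145
```

send_rows:
  motion:
    - {"offset":[-10,9.5,0],"turn":0}
    - {"offset":[-20,19,0],"turn":0}
    - {"offset":[-30,28.5,0],"turn":3}
    - {"offset":[-39.4,38,0],"turn":9.3}
    - {"offset":[-39.4,38,0],"turn":9.3}
    - {"offset":[-46,55,0],"turn":9.3}
    - {"offset":[-50,70,0],"turn":9.3}
    - {"offset":[-50,70,0],"turn":9.3}
  hand: -1

```text
t: 0.9
eef_pos: [0.3388, -0.3064, 0.4044]
ee_rot: [3.141, -0.0, -3.079]
force: [1.7, 0.9, 0.3]
width: 0.029
```

```bash
sed -i 's/zb+.178/zb+.180/' h.py; python3 -c "
from h import *
go([[.505,.217,.40],[.51,.217,.33],[.511,.217,.266]],-3.0795)"
```

```text
offset [-19.8, 51.2, 0.4] turn 0.0 rows>= 11
offset [-20.3, 51.2, 7.4] turn 0.0 rows>= 12
offset [-20.4, 51.2, 13.8] turn 0.0 rows>= 12
```

send_rows:
  motion:
    - {"offset":[-19.8,51.2,0.4],"turn":0}
    - {"offset":[-19.8,51.2,0.4],"turn":0}
    - {"offset":[-19.8,51.2,0.4],"turn":0}
    - {"offset":[-19.8,51.2,0.4],"turn":0}
    - {"offset":[-19.8,51.2,0.4],"turn":0}
    - {"offset":[-19.8,51.2,0.4],"turn":0}
    - {"offset":[-19.8,51.2,0.4],"turn":0}
    - {"offset":[-19.8,51.2,0.4],"turn":0}

```text
t: 1.7
eef_pos: [0.4592, 0.0753, 0.4019]
ee_rot: [3.141, 0.0, -3.079]
force: [2.2, -0.0, 0.7]
width: 0.0006
```

send_rows:
  motion:
    - {"offset":[0,0,0],"turn":0}

```text
t: 1.8
eef_pos: [0.4607, 0.0776, 0.4014]
ee_rot: [3.142, 0.0, -3.075]
force: [-0.3, -0.0, -0.5]
width: 0.0007
```

```bash
python3 -c "
from h import *
go([[.507,.217,.40],[.51,.217,.33],[.511,.217,.266],[.5295,.2085,.272],[.5354,.2029,.275],[.5434,.2001,.281],[.5529,.203,.288],[.5598,.2073,.293],[.566,.2145,.2975],[.567,.217,.298]],-3.0795); print(get_state()['q'],get_state()['width'])"
```

```text
offset [-5.5, 13.6, 0.1] turn 0.3 rows>= 3
offset [-5.8, 13.6, 7.1] turn 0.3 rows>= 4
offset [-5.9, 13.6, 13.5] turn 0.3 rows>= 5
offset [-7.7, 12.6, 12.9] turn 0.3 rows>= 4
offset [-8.3, 12.0, 12.6] turn 0.3 rows>= 4
offset [-9.1, 11.7, 12.0] turn 0.3 rows>= 4
offset [-10.0, 11.9, 11.3] turn 0.3 rows>= 4
offset [-10.8, 12.3, 10.8] turn 0.3 rows>= 4
offset [-11.4, 13.0, 10.4] turn 0.3 rows>= 5
offset [-11.5, 13.2, 10.3] turn 0.3 rows>= 5
[ 5.89993984e-01  1.21373423e-02 -4.31698931e-01  5.42748512e-05
 -1.12677607e+00 -2.09396636e+00] 0.0006559329521893854
```

send_rows:
  motion:
    - {"offset":[-5.5,13.6,0.1],"turn":0.3}
    - {"offset":[-5.5,13.6,0.1],"turn":0.3}
    - {"offset":[-5.5,13.6,0.1],"turn":0.3}
    - {"offset":[-5.5,13.6,0.1],"turn":0.3}
    - {"offset":[-5.8,13.6,4],"turn":0.3}
    - {"offset":[-5.8,13.6,7.1],"turn":0.3}
    - {"offset":[-5.8,13.6,7.1],"turn":0.3}
    - {"offset":[-5.8,13.6,7.1],"turn":0.3}

```text
t: 2.6
eef_pos: [0.5089, 0.2122, 0.3311]
ee_rot: [-3.14, -0.001, -3.084]
force: [0.4, 0.6, 1.4]
width: 0.0006
```

```bash
python3 -c "
from h import *
f=grab('top'); g=grab('scene')
o=np.zeros((450,800,3),np.uint8)
o[:,:400]=cv2.resize(f['frame'][130:242,100:200],(400,450),interpolation=cv2.INTER_CUBIC); 
o[:,400:]=cv2.resize(g['frame'][160:272,280:380],(400,450),interpolation=cv2.INTER_CUBIC); cv2.imwrite('pics/k1.png',o)
P=cloud(g).reshape(-1,3); m=(abs(P[:,2]-.155)<.012)&(abs(P[:,0]-.51)<.05)&(abs(P[:,1]-.217)<.06)
print(m.sum(),P[m].min(0),P[m].max(0)); print(get_state()['eef_pos'])
go([[.511,.217,.266],[.5295,.2085,.272],[.5354,.2029,.275],[.5434,.2001,.281],[.5529,.203,.288],[.5598,.2073,.293],[.566,.2145,.2975],[.567,.217,.298]],-3.0795)"
```

```text
31 [0.51612705 0.19693975 0.15364077] [0.52622075 0.22704232 0.16665973]
[0.50932373 0.21263086 0.33262366]
offset [-0.2, 0.4, 6.7] turn -0.3 rows>= 2
offset [-2.0, -0.5, 6.1] turn -0.3 rows>= 2
offset [-2.5, -1.1, 5.8] turn -0.3 rows>= 2
offset [-3.3, -1.5, 5.2] turn -0.3 rows>= 2
offset [-4.3, -1.2, 4.5] turn -0.3 rows>= 2
offset [-5.0, -0.8, 4.0] turn -0.3 rows>= 2
offset [-5.7, -0.1, 3.5] turn -0.3 rows>= 2
offset [-5.8, 0.1, 3.5] turn -0.3 rows>= 2
```

View pics/k1.png

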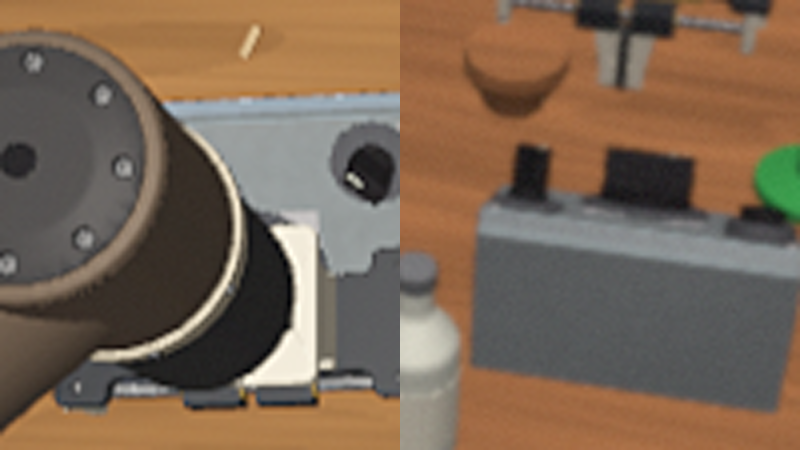

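The scene crop shows the closed fingertips taper to about 30 mm wide, above and in front of the knob bar (scene crop 650,180), and clear of both small controls. I'm descending on the downslope side of the bar's black half and pushing it upslope.

send_rows:
  motion:
    - {"offset":[-0.2,0.4,3.5],"turn":-0.3}
    - {"offset":[-0.2,0.4,6.7],"turn":-0.3}
    - {"offset":[-0.2,0.4,6.7],"turn":-0.3}
    - {"offset":[-0.2,0.4,6.7],"turn":-0.3}

```text
t: 3.1
eef_pos: [0.511, 0.2169, 0.2653]
ee_rot: [3.141, 0.001, -3.079]
force: [0.3, 1.3, -0.3]
width: 0.0004
```

```bash
python3 -c "
from h import *
s=get_state();print(s['eef_pos'],s['force'])
go([[.522,.214,.269],[.5295,.2085,.272],[.5354,.206,.275],[.5434,.205,.281],[.5529,.208,.288],[.5598,.2133,.293],[.566,.2205,.2975],[.567,.223,.298],[.567,.228,.298]],-3.0795)"
```

```text
[0.51104513 0.21685933 0.26532572] [ 0.30932246  1.28781292 -0.32477493]
offset [-1.1, -0.4, -0.4] turn 0.0 rows>= 1
offset [-1.8, -1.0, -0.7] turn 0.0 rows>= 1
offset [-2.4, -1.2, -1.0] turn 0.0 rows>= 1
offset [-3.2, -1.4, -1.6] turn 0.0 rows>= 1
offset [-4.1, -1.1, -2.3] turn 0.0 rows>= 1
offset [-4.8, -0.7, -2.8] turn 0.0 rows>= 2
offset [-5.5, 0.0, -3.2] turn 0.0 rows>= 2
offset [-5.6, 0.3, -3.3] turn 0.0 rows>= 2
offset [-5.7, 0.8, -3.3] turn 0.0 rows>= 2
```

send_rows:
  motion:
    - {"offset":[-0.7,-0.2,-0.2],"turn":0}
    - {"offset":[-1.1,-0.4,-0.4],"turn":0}
    - {"offset":[-1.5,-0.7,-0.6],"turn":0}
    - {"offset":[-1.8,-1.0,-0.7],"turn":0}
    - {"offset":[-2.1,-1.1,-0.9],"turn":0}
    - {"offset":[-2.1,-1.1,-0.9],"turn":0}

```text
t: 3.7
eef_pos: [0.5322, 0.2067, 0.2729]
ee_rot: [-3.141, -0.001, -3.08]
force: [-3.0, 0.9, 1.0]
width: 0.0004
```

send_rows:
  motion:
    - {"offset":[-0.5,-0.2,-0.3],"turn":0}
    - {"offset":[-1.1,-0.3,-0.7],"turn":0}
    - {"offset":[-1.6,-0.1,-1.1],"turn":0}
    - {"offset":[-2.0,0,-1.4],"turn":0}
    - {"offset":[-2.4,0.2,-1.7],"turn":0}
    - {"offset":[-2.7,0.4,-1.9],"turn":0}
    - {"offset":[-2.7,0.4,-1.9],"turn":0}

```text
t: 4.4
eef_pos: [0.5596, 0.213, 0.2923]
ee_rot: [3.141, 0.002, -3.079]
force: [0.8, -0.6, 1.0]
width: 0.0006
```

send_rows:
  motion:
    - {"offset":[-0.4,0.3,-0.3],"turn":0}
    - {"offset":[-0.7,0.7,-0.5],"turn":0}
    - {"offset":[-0.7,0.9,-0.5],"turn":0}
    - {"offset":[-0.7,1.1,-0.5],"turn":0}
    - {"offset":[-0.7,1.1,-0.5],"turn":0}

```text
t: 4.9
eef_pos: [0.5658, 0.2231, 0.2973]
ee_rot: [-3.139, 0.001, -3.079]
force: [3.9, -9.8, 2.2]
width: 0.0004
```

send_rows:
  motion:
    - {"offset":[0,0.2,0],"turn":0}
    - {"offset":[0,0.4,0],"turn":0}
    - {"offset":[0,0.4,0],"turn":0}

```text
t: 5.2
eef_pos: [0.5658, 0.2244, 0.2975]
ee_rot: [-3.134, -0.001, -3.08]
force: [8.1, -22.6, 5.1]
width: 0.0007
```

send_rows:
  motion:
    - {"offset":[0,0.2,0],"turn":0}
    - {"offset":[0,0.2,0],"turn":0}
    - {"offset":[0,0.2,0],"turn":0}

```text
t: 5.5
eef_pos: [0.5658, 0.225, 0.2975]
ee_rot: [-3.132, -0.001, -3.08]
force: [9.8, -29.1, 6.3]
width: 0.0004
```

send_rows:
  motion:
    - {"offset":[0,-1.5,0],"turn":0}
    - {"offset":[0,-1.5,-5],"turn":0}
    - {"offset":[0,-1.5,-10],"turn":0}
    - {"offset":[0,-5,-12],"turn":0}
    - {"offset":[0,-10,-12],"turn":0}
    - {"offset":[0,-15,-12],"turn":0}
    - {"offset":[0,-20,-12],"turn":0}
    - {"offset":[0,-24,-12],"turn":0}
  hand: 1

```text
t: 6.3
eef_pos: [0.5797, -0.0113, 0.4174]
ee_rot: [3.141, 0.002, -3.079]
force: [0.2, -0.5, 0.5]
width: 0.0588
```

```bash
cat > ang.py <<'E'
from h import *
f=grab('top'); P=cloud(f)
n=np.array([-.573,-.0356,.819]); n/=np.linalg.norm(n); c0=np.array([.58164,.24313,.0952])
ax=np.array([-n[0],-n[1],0]);ax/=np.linalg.norm(ax); ay=np.array([-ax[1],ax[0],0]); up=np.cross(ay,n)
reg=P[150:228,112:212].reshape(-1,3); d=(reg-c0)@n
uv=np.stack([(reg-c0)@up,(reg-c0)@ay],1)
b=(abs(uv[:,1])<.05)&(uv[:,0]<.03)&(uv[:,0]>-.06)&(d>.035)&(d<.05)
w=np.linalg.svd(uv[b]-uv[b].mean(0))[2][0]; w*=-np.sign(w[0]); print(b.sum(),uv[b].mean(0),uv[b].min(0),uv[b].max(0),'speed rad',np.arctan2(w[1],-w[0]))
o=np.zeros((450,800,3),np.uint8)
o[:,:400]=cv2.resize(f['frame'][145:235,120:200],(400,450),interpolation=cv2.INTER_CUBIC)
o[:,400:]=cv2.resize(f['frame'][165:229,340:397],(400,450),interpolation=cv2.INTER_CUBIC); cv2.imwrite('pics/k2.png',o)
print(get_state()['eef_pos'],get_state()['q'])
E
python3 ang.py
```

```text
ang.py:8: RuntimeWarning: Mean of empty slice.
  w=np.linalg.svd(uv[b]-uv[b].mean(0))[2][0]; w*=-np.sign(w[0]); print(b.sum(),uv[b].mean(0),uv[b].min(0),uv[b].max(0),'speed rad',np.arctan2(w[1],-w[0]))
  ret = um.true_divide(
Traceback (most recent call last):
  File "ang.py", line 8, in <module>
    w=np.linalg.svd(uv[b]-uv[b].mean(0))[2][0]; w*=-np.sign(w[0]); print(b.sum(),uv[b].mean(0),uv[b].min(0),uv[b].max(0),'speed rad',np.arctan2(w[1],-w[0]))
                                                                                               ~~~~~~~~~^^^
ValueError: zero-size array to reduction operation minimum which has no identity
```

send_rows:
  motion:
    - {"offset":[5,-2,0],"turn":0}
    - {"offset":[10,-4,0],"turn":0}
    - {"offset":[13,-8,0],"turn":4}
    - {"offset":[14,-13,0],"turn":8}
    - {"offset":[14,-18,0],"turn":11}
    - {"offset":[14,-23,0],"turn":11}
    - {"offset":[14,-28,0],"turn":11}
    - {"offset":[14,-28,0],"turn":11}

```text
t: 7.15
eef_pos: [0.4578, -0.3016, 0.4164]
ee_rot: [-3.141, 0.001, 3.008]
force: [-0.0, 1.2, -0.4]
width: 0.0874
```

```bash
python3 ang.py; python3 - <<'E'
from h import *
np.set_printoptions(precision=4,suppress=True)
for n in ('top','scene'):
    f=grab(n); q=cloud(f).reshape(-1,3); im=f['frame'].reshape(-1,3).astype(int)
    m=(abs(q[:,0]-.54)<.08)&(abs(q[:,1]+.285)<.04)&(q[:,2]>.115)&(q[:,2]<.2)
    h=m&(im[:,2]-im[:,0]>12)&(im.sum(1)<300); p=q[h]; print(n,h.sum(),p.min(0) if len(p) else '',p.max(0) if len(p) else '')
    if len(p)>20: print(np.polyfit(p[:,0],p[:,1],1), 'rect',cv2.minAreaRect(p[:,:2].astype(np.float32)))
E
```

```text
162 [-1.85141491e-02  8.74748394e-05] [-0.0522418  -0.00641831] [0.01269381 0.00814824] speed rad -0.012303174308914795
[ 0.45776188 -0.30055586  0.41626792] [-2.23120868e-01  1.41539251e-01 -2.52974977e-01  7.95464571e-05
 -1.17598055e+00 -1.48087068e+00]
top 0  
scene 113 [ 0.5326 -0.2968  0.1229] [ 0.5809 -0.2731  0.1801]
[-0.2532 -0.1406] rect ((0.5578204393386841, -0.2836834490299225), (0.018973333761096, 0.046779245138168335), 71.49441528320312)
```

View pics/k2.png

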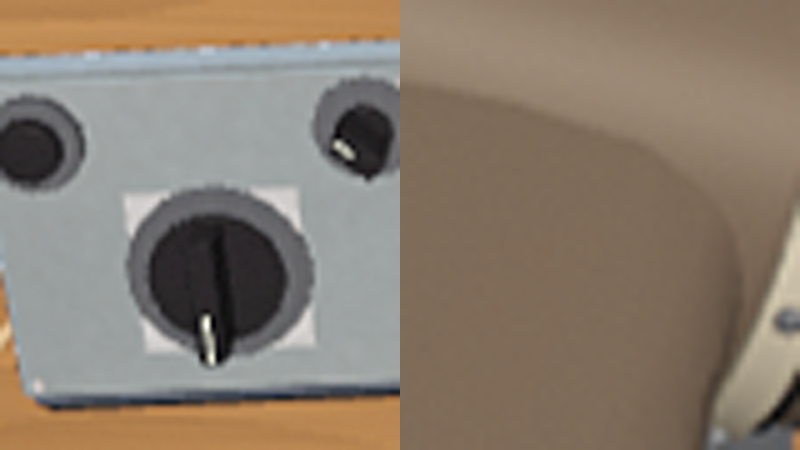

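The knob mark now points straight down the slope (crop 210,340), fitted speed ≈ −0.01 rad, and the lamp knob and button look unchanged. Next I'm pinning down the key's yaw and centre.

```bash
python3 - <<'E'
from h import *
np.set_printoptions(precision=4,suppress=True)
f=dict(np.load('/tmp/top.npz')); fl=192/np.tan(np.radians(float(f['vertical_fov']))/2); T=f['cam_to_world']
def dp(u,v,z):
    d=T[:3,:3]@np.array([(u-f['cx'])/fl,-(v-f['cy'])/fl,-1]); return T[:3,3]+d*(z-T[2,3])/d[2]
C=[dp(*p,.012) for p in((359.4,174.4),(393,179.4),(354,218.6),(389,224.4))]
for c in C: print(c)
for a,b in((2,0),(3,1)): d=C[a]-C[b]; print('len',np.linalg.norm(d),'yaw',np.degrees(np.arctan2(-d[1],-d[0])))
for a,b in((0,1),(2,3)): d=C[a]-C[b]; print('len',np.linalg.norm(d),'yaw',np.degrees(np.arctan2(-d[0],d[1])))
c=np.mean(C,0); print('rack origin',c)
for psi in(-7,-9):
    r=np.radians(psi); R=np.array([[np.cos(r),-np.sin(r)],[np.sin(r),np.cos(r)]])
    print(psi,'grip xy',c[:2]+R@[-.0524,0],'mouth',c[:2]+R@[-.022,0])
g=grab('scene'); cv2.imwrite('pics/rack.png',cv2.resize(g['frame'][150:225,145:205],(640,800)[0:1]+(600,) if 0 else (480,600),interpolation=cv2.INTER_CUBIC))
for psi in(-4,-8,-12):
    r=np.radians(psi); gx=np.array([.542,-.285,.147]); b=np.array([.819*np.cos(r),.819*np.sin(r),.574]); a=np.array([-.574*np.cos(r),-.574*np.sin(r),.819]); y=np.array([-np.sin(r),np.cos(r),0])
    K=[gx+i*.03*b+.02*a+j*.007*y for i in(-1,1) for j in(-1,1)]+[gx+.03*b-.02*a+j*.007*y for j in(-1,1)]
    print(psi,((proj(g,K)-[145,150])*8).round(0).tolist())
E
```

```text
[ 0.657  -0.2572  0.012 ]
[ 0.6455 -0.3458  0.012 ]
[ 0.5379 -0.2414  0.012 ]
[ 0.5249 -0.3319  0.012 ]
len 0.12016970895379563 yaw -7.595885630246654
len 0.12133912633507589 yaw -6.565766524811904
len 0.08926558328137871 yaw -7.442416472260177
len 0.09145123273987345 yaw -8.166467837016652
rack origin [ 0.5913 -0.2941  0.012 ]
-7 grip xy [ 0.5393 -0.2877] mouth [ 0.5695 -0.2914]
-9 grip xy [ 0.5396 -0.2859] mouth [ 0.5696 -0.2906]
-4 [[280.0, 43.0], [311.0, 49.0], [207.0, 38.0], [239.0, 44.0], [190.0, 139.0], [222.0, 146.0]]
-8 [[286.0, 43.0], [316.0, 51.0], [206.0, 36.0], [237.0, 45.0], [185.0, 137.0], [215.0, 146.0]]
-12 [[292.0, 44.0], [321.0, 53.0], [205.0, 35.0], [234.0, 45.0], [181.0, 135.0], [209.0, 145.0]]
```

View pics/rack.png

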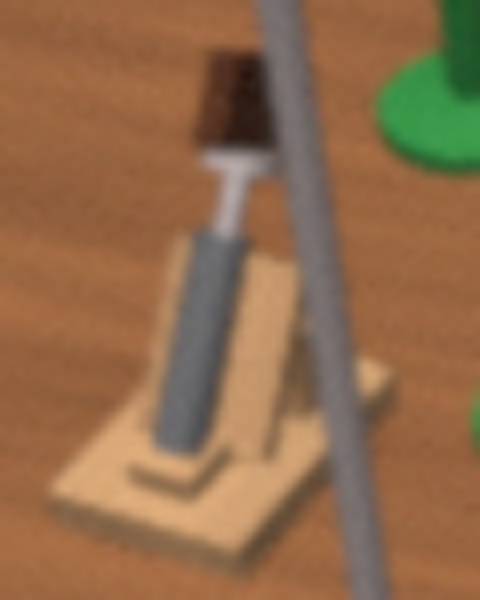

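The view from behind shows the key handle upright-leaning (235,95), its shoulder (235,158), and the rod in the sleeve at (200,340). Measured rack base is 120×90 mm as specified, yaw −7.4°. Grip target is about (0.537, −0.286), a little above the handle centre.

```bash
python3 -c "
from h import *
go([[.5365,-.2862,.40],[.5365,-.2862,.3125]],np.pi-.129)"
```

```text
offset [-7.7, 2.1, 1.7] turn -0.0 rows>= 2
offset [-7.7, 2.1, 10.4] turn -0.0 rows>= 3
```

send_rows:
  motion:
    - {"offset":[-4,1.1,0.8],"turn":0}
    - {"offset":[-7.7,2.1,1.7],"turn":0}
    - {"offset":[-7.7,2.1,1.7],"turn":0}
    - {"offset":[-7.7,2.1,5],"turn":0}
    - {"offset":[-7.7,2.1,8],"turn":0}
    - {"offset":[-7.7,2.1,10.4],"turn":0}
    - {"offset":[-7.7,2.1,10.4],"turn":0}

```text
t: 8.05
eef_pos: [0.5356, -0.2848, 0.3099]
ee_rot: [3.14, -0.005, 3.014]
force: [-0.5, -0.4, 0.8]
width: 0.0878
```

send_rows:
  motion:
    - {"offset":[0,0,0],"turn":0}
    - {"offset":[0,0,0],"turn":0}
    - {"offset":[0,0,0],"turn":0}
    - {"offset":[0,0,0],"turn":0}
    - {"offset":[0,0,0],"turn":0}
    - {"offset":[0,0,0],"turn":0}
    - {"offset":[0,0,0],"turn":0}
    - {"offset":[0,0,0],"turn":0}
  hand: -1
  squeeze: 20

```text
t: 8.85
eef_pos: [0.5366, -0.2869, 0.3127]
ee_rot: [3.142, -0.0, 3.012]
force: [0.2, -0.6, -0.5]
width: 0.0291
```

send_rows:
  motion:
    - {"offset":[0,0,0],"turn":0}
    - {"offset":[0,0,0],"turn":0}
    - {"offset":[0,0,0],"turn":0}
    - {"offset":[0,0,0],"turn":0}
    - {"offset":[0,0,0],"turn":0}

```text
t: 9.35
eef_pos: [0.5367, -0.2863, 0.3129]
ee_rot: [3.141, 0.0, 3.012]
force: [-1.2, 6.5, 3.1]
width: 0.0142
```

```bash
python3 -c "
from h import *
import numpy as np
r=-.129; a=np.array([-.574*np.cos(r),-.574*np.sin(r),.819]); p=get_state()['eef_pos']
print(get_state()['force'],get_state()['width'],a)
go([p+a*.03,p+a*.06,p+a*.105,p+a*.105+[0,0,.06]])"
```

```text
[-1.21232489  6.49192674  3.09695259] 0.014234780169600678 [-0.56923065  0.0738408   0.819     ]
offset [1.7, 0.0, -2.5] turn 0 rows>= 1
offset [3.4, 0.0, -4.9] turn 0 rows>= 2
offset [6.0, 0.0, -8.6] turn 0 rows>= 3
offset [6.0, 0.0, -14.6] turn 0 rows>= 4
```

send_rows:
  motion:
    - {"offset":[0.9,0,-1.2],"turn":0}
    - {"offset":[1.7,0,-2.5],"turn":0}
    - {"offset":[2.6,0,-3.7],"turn":0}
    - {"offset":[3.4,0,-4.9],"turn":0}
    - {"offset":[4.3,0,-6.1],"turn":0}
    - {"offset":[5.1,0,-7.3],"turn":0}
    - {"offset":[6,0,-8.6],"turn":0}
    - {"offset":[6,0,-8.6],"turn":0}

```text
t: 10.15
eef_pos: [0.476, -0.2794, 0.4013]
ee_rot: [-3.141, 0.003, 3.012]
force: [1.2, -0.5, -0.9]
width: 0.0139
```

send_rows:
  motion:
    - {"offset":[2,0,-2],"turn":0}
    - {"offset":[4,0,-4],"turn":0}
    - {"offset":[5,0,-5],"turn":0}
    - {"offset":[5,0,-5],"turn":0}

```text
t: 10.55
eef_pos: [0.4268, -0.2727, 0.4503]
ee_rot: [-3.141, 0.003, 3.012]
force: [-0.4, 1.0, -1.1]
width: 0.0139
```

```bash
python3 -c "
from h import *
g=grab('scene'); s=get_state(); print(s['eef_pos'],s['width'],s['force'])
u=proj(g,s['eef_pos']-[0,0,.2])[0].astype(int); print(u)
x0,y0=max(u[0]-50,0),max(u[1]-70,0); print(x0,y0)
cv2.imwrite('pics/key1.png',cv2.resize(g['frame'][y0:y0+110,x0:x0+110],(600,600),interpolation=cv2.INTER_CUBIC))"
```

```text
[ 0.42737465 -0.27264947  0.44903926] 0.014247660052155192 [ 0.25137475  0.47869328 -0.62358159]
[190 116]
140 46
```

View pics/key1.png

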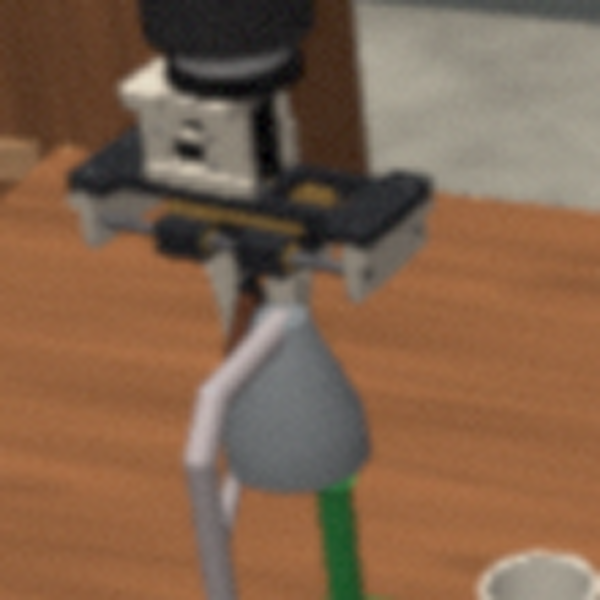

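The gripper holds the key (width 14.2 mm) and it is clear of the rack; its brown handle is at (240,310), but the lamp shade hides the rod. I'm moving towards the holder to see the rod.

```bash
python3 -c "
from h import *
go([[.427,-.2727,.47],[.48,-.0062,.47]])"
```

```text
offset [0.0, -0.0, -2.1] turn 0 rows>= 1
offset [-1.8, 27.1, -2.1] turn 0 rows>= 6
```

send_rows:
  motion:
    - {"offset":[0,0,-2.1],"turn":0}
    - {"offset":[0,4,-2.1],"turn":0}
    - {"offset":[0,9,-2.1],"turn":0}
    - {"offset":[-0.5,14,-2.1],"turn":0}
    - {"offset":[-1,19,-2.1],"turn":0}
    - {"offset":[-1.8,24,-2.1],"turn":0}
    - {"offset":[-1.8,27.1,-2.1],"turn":0}
    - {"offset":[-1.8,27.1,-2.1],"turn":0}

```text
t: 11.4
eef_pos: [0.4817, -0.0025, 0.468]
ee_rot: [-3.141, -0.002, 3.016]
force: [0.6, -0.3, -1.1]
width: 0.0138
```

```bash
cat > key.py <<'E'
from h import *
import sys
np.set_printoptions(precision=4,suppress=True)
g=grab('scene'); s=get_state(); p=s['eef_pos']; G=p-[0,0,.159]; print('TCP',p,'w',s['width'],'F',s['force'])
P=cloud(g).reshape(-1,3); im=g['frame'].reshape(-1,3)
m=(abs(P[:,0]-G[0]-.03)<.10)&(abs(P[:,1]-G[1])<.05)&(P[:,2]<G[2]-.035)&(P[:,2]>.148)
q=P[m]
if len(q)>8:
    c=np.median(q,0); q=q[np.abs(q[:,1]-c[1])<.03]; c=q.mean(0); d=np.linalg.svd(q-c)[2][0]; d*=np.sign(d[2])
    print('rod n',len(q),'c',c,'axis up',d,'tilt deg',np.degrees(np.arccos(d[2])),'lowest',q[q[:,2].argmin()],'min/max',q.min(0),q.max(0))
u=proj(g,G-[0,0,.05])[0].astype(int); x0,y0=u[0]-55,u[1]-50
print('crop',x0,y0)
cv2.imwrite('pics/'+sys.argv[1],cv2.resize(g['frame'][y0:y0+110,x0:x0+110],(600,600),interpolation=cv2.INTER_CUBIC))
E
python3 key.py key2.png
```

```text
TCP [ 0.4813 -0.004   0.4681] w 0.01413693193686784 F [ 0.7848  0.3208 -1.5881]
rod n 118 c [ 0.5393 -0.0101  0.2323] axis up [-0.596   0.0802  0.799 ] tilt deg 36.96947541463054 lowest [ 0.5669 -0.0135  0.1893] min/max [ 0.4737 -0.0189  0.1893] [0.5717 0.0028 0.2727]
crop 212 83
```

View pics/key2.png

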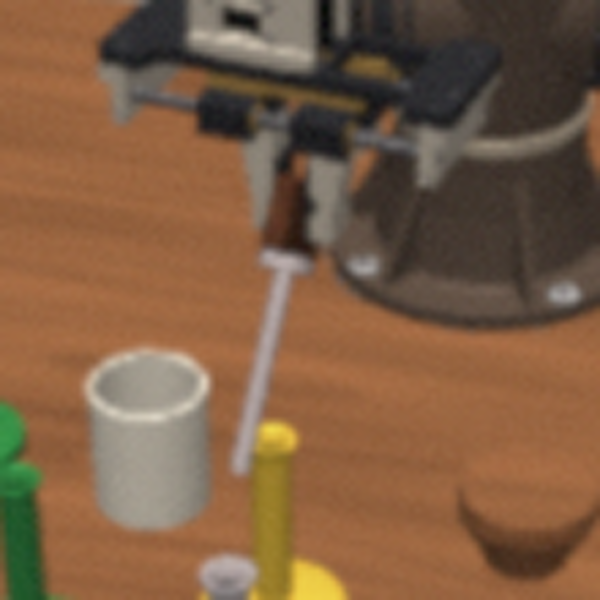

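The key is held at a tilt of about 36°, its tip at crop (240,470), which deprojects to about (0.567, −0.0135, 0.189), matching the prediction to 2 mm. The grey rim is at crop (228,572). Since the tool can't tilt, I'll set the tip in the flare and swing the grip over it, so the key pivots upright between the pads.

```bash
python3 - <<'E'
from h import *
np.set_printoptions(precision=4,suppress=True)
f=dict(np.load('/tmp/scene.npz')); fl=192/np.tan(np.radians(float(f['vertical_fov']))/2); T=f['cam_to_world']
def dp(u,v,z):
    d=T[:3,:3]@np.array([(u-f['cx'])/fl,-(v-f['cy'])/fl,-1]); return T[:3,3]+d*(z-T[2,3])/d[2]
k=110/600
print('mouth scene',dp(212+228.5*k-.5,83+572*k-.5,.135),'tip',dp(212+241*k-.5,83+468*k-.5,.1895))
M=np.array([.584,-.017]); e=np.array([.9917,-.1286])
def tcp(th,tip): th=np.radians(th); return np.array([*(tip[:2]-.146*np.sin(th)*e),tip[2]+.146*np.cos(th)+.159])
Tx=M+.003*e
go([tcp(35,[*Tx,.165]),tcp(35,[*Tx,.131])])
E
```

```text
mouth scene [ 0.5863 -0.017   0.135 ] tip [ 0.5641 -0.0154  0.1895]
offset [-2.3, 0.0, 2.4] turn 0 rows>= 1
offset [-2.3, 0.0, 5.8] turn 0 rows>= 2
```

send_rows:
  motion:
    - {"offset":[-1.2,0,1.2],"turn":0}
    - {"offset":[-2.3,0,2.4],"turn":0}
    - {"offset":[-2.3,0,2.4],"turn":0}
    - {"offset":[-2.3,0,2.4],"turn":0}

```text
t: 11.85
eef_pos: [0.5036, -0.0101, 0.4444]
ee_rot: [-3.14, -0.002, 3.01]
force: [-0.2, -0.5, -1.5]
width: 0.0139
```

```bash
python3 key.py key3.png; python3 - <<'E'
from h import *
s=get_state(); G=s['eef_pos']-[0,0,.159]; f=dict(np.load('/tmp/scene.npz'))
tip=G+.146*np.array([.574*.9917,-.574*.1286,-.819]); print(tip, proj(f,[tip,[.585,-.017,.135]]))
E
```

```text
TCP [ 0.5034 -0.0099  0.4451] w 0.014131222137336447 F [-0.2354 -0.4157 -1.0472]
rod n 122 c [ 0.5611 -0.0182  0.21  ] axis up [-0.5859  0.0815  0.8063] tilt deg 36.26579257572301 lowest [ 0.5878 -0.0198  0.1668] min/max [ 0.4984 -0.026   0.1668] [ 0.5931 -0.0056  0.2507]
crop 208 94
[ 0.58650971 -0.02072064  0.16656047] [[251.84339962 178.74735137]
 [253.51502398 187.09266937]]
```

View pics/key3.png

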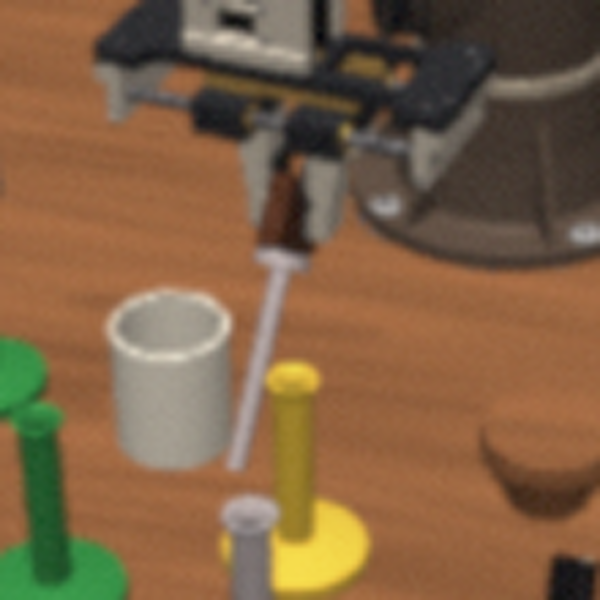

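The tip (237,466) is just above and slightly left of the grey rim (250,512), so it needs about +4 mm in y. I'll correct that, lower it into the flare and swing.

```bash
python3 - <<'E'
from h import *
e=np.array([.9917,-.1286])
def tcp(th,tip): th=np.radians(th); return np.array([*(tip[:2]-.146*np.sin(th)*e),tip[2]+.146*np.cos(th)+.159])
Tx=np.array([.587,-.0168]); 
go([tcp(35,[*Tx,.150]),tcp(35,[*Tx,.131])]+[tcp(t,[*Tx,.130]) for t in (28,21,14,7,0)])
print(get_state()['ee_rot'])
E
```

```text
offset [-0.0, 0.4, 1.7] turn 0 rows>= 1
offset [-0.0, 0.4, 3.6] turn 0 rows>= 1
offset [-1.5, 0.4, 2.7] turn 0 rows>= 1
offset [-3.1, 0.4, 2.0] turn 0 rows>= 1
offset [-4.8, 0.4, 1.4] turn 0 rows>= 2
offset [-6.6, 0.4, 1.1] turn 0 rows>= 2
offset [-8.4, 0.4, 1.0] turn 0 rows>= 2
[-3.14085595e+00 -1.16976429e-03  3.01054760e+00]
```

send_rows:
  motion:
    - {"offset":[0,0.4,1],"turn":0}
    - {"offset":[0,0.4,1.9],"turn":0}
    - {"offset":[0,0.4,2.6],"turn":0}
    - {"offset":[0,0.4,3.2],"turn":0}
    - {"offset":[0,0.4,3.6],"turn":0}
    - {"offset":[0,0.4,3.6],"turn":0}
  squeeze: 12

```text
t: 12.5
eef_pos: [0.5035, -0.0052, 0.4091]
ee_rot: [-3.141, -0.001, 3.012]
force: [-0.4, -0.4, -1.6]
width: 0.0139
```

```bash
python3 -c "
from h import *
s=get_state(); print(s['eef_pos'],s['force'],s['width'])
p=s['eef_pos']-[0,0,.159]+.146*np.array([.574*.9917,-.574*.1286,-.819]); print('tip',p)"
```

```text
[ 0.50352945 -0.00520141  0.40914965] [-0.41774302 -0.3584271  -1.55216382] 0.013948389062454342
tip [ 0.58663788 -0.0159786   0.13057565]
```

send_rows:
  motion:
    - {"offset":[-0.8,0,-0.4],"turn":0}
    - {"offset":[-1.5,0,-0.8],"turn":0}
    - {"offset":[-2.3,0,-1.2],"turn":0}
    - {"offset":[-3.1,0,-1.5],"turn":0}
    - {"offset":[-3.1,0,-1.5],"turn":0}

```text
t: 13.0
eef_pos: [0.536, -0.0094, 0.4266]
ee_rot: [3.141, 0.002, 3.012]
force: [-3.9, 1.2, 9.0]
width: 0.014
```

```bash
sed -i 's/np.abs(q\[:,1\]-c\[1\])<.03/(np.abs(q[:,1]-c[1])<.02)\&(q[:,2]>.155)\&(q[:,2]<G[2]-.05)/' key.py; python3 key.py key4.png
```

```text
TCP [ 0.5358 -0.0094  0.4265] w 0.013531548652593105 F [-2.661   0.9349  7.2996]
rod n 75 c [ 0.5774 -0.0149  0.186 ] axis up [-0.4247  0.0565  0.9036] tilt deg 25.36834847164976 lowest [ 0.5927 -0.0155  0.1566] min/max [ 0.5574 -0.0208  0.1566] [ 0.5946 -0.0098  0.2173]
crop 205 105
```

View pics/key4.png

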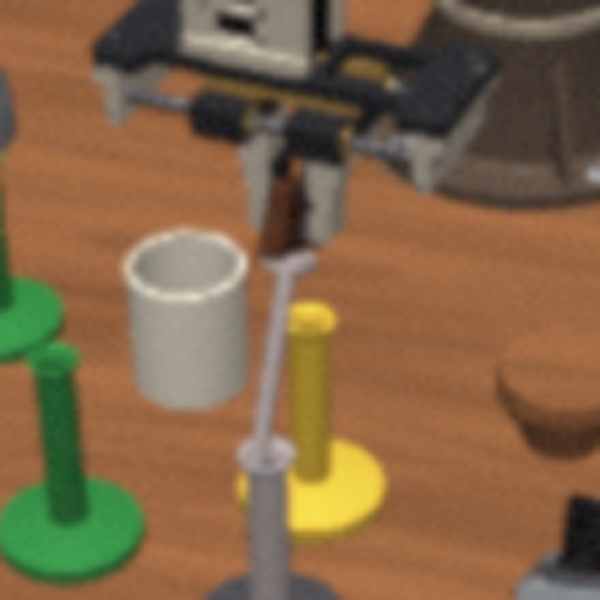

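The tip sits in the grey flare (crop 266,445) and the key has pivoted to about 25°, but it lags and the tip is riding up the far wall. I'll shift it back 7 mm and lower it 6 mm so it sits deeper, then continue the arc.

send_rows:
  motion:
    - {"offset":[0.4,0,0.2],"turn":0}
    - {"offset":[0.7,0,0.4],"turn":0}
    - {"offset":[0.7,0,0.6],"turn":0}
    - {"offset":[0.7,0,0.6],"turn":0}

```text
t: 13.45
eef_pos: [0.5281, -0.0085, 0.4212]
ee_rot: [3.141, 0.003, 3.013]
force: [-7.0, 1.7, 12.0]
width: 0.0141
```

```bash
python3 key.py key5.png; python3 - <<'E'
from h import *
e=np.array([.9917,-.1286])
def tcp(th,tip): th=np.radians(th); return np.array([*(tip[:2]-.146*np.sin(th)*e),tip[2]+.146*np.cos(th)+.159])
Tx=np.array([.585,-.0168]); 
go([tcp(t,[*Tx,z]) for t,z in ((22,.127),(17,.125),(12,.122),(8,.118),(4,.113),(0,.108))])
E
```

```text
TCP [ 0.5281 -0.0085  0.4212] w 0.013983821731057262 F [-7.0364  2.1909 12.7196]
rod n 74 c [ 0.5749 -0.0145  0.1838] axis up [-0.4564  0.0641  0.8875] tilt deg 27.44401748894725 lowest [ 0.5858 -0.0147  0.1552] min/max [ 0.557  -0.0211  0.1552] [ 0.5918 -0.0079  0.2112]
crop 206 105
offset [-0.3, -0.1, -0.0] turn 0 rows>= 1
offset [-1.5, -0.1, -0.2] turn 0 rows>= 1
offset [-2.7, -0.1, -0.3] turn 0 rows>= 1
offset [-3.7, -0.1, -0.0] turn 0 rows>= 1
offset [-4.7, -0.1, 0.4] turn 0 rows>= 1
offset [-5.7, -0.1, 0.8] turn 0 rows>= 2
```

send_rows:
  motion:
    - {"offset":[0,0,-0.4],"turn":0}
    - {"offset":[0.5,0,-0.4],"turn":0}
    - {"offset":[0.8,0,-0.4],"turn":0}
    - {"offset":[0.8,0,-0.4],"turn":0}

```text
t: 13.9
eef_pos: [0.5192, -0.0073, 0.4225]
ee_rot: [-3.142, -0.0, 3.012]
force: [0.5, 0.9, -1.8]
width: 0.0142
```

```bash
python3 key.py key6.png
```

```text
TCP [ 0.5194 -0.0073  0.4225] w 0.014030415729336375 F [ 0.1114 -0.0983 -0.7644]
rod n 76 c [ 0.5655 -0.0136  0.184 ] axis up [-0.4771  0.0589  0.8769] tilt deg 28.729544940104898 lowest [ 0.5811 -0.0162  0.1551] min/max [ 0.5433 -0.0204  0.1551] [ 0.5858 -0.0082  0.2135]
crop 207 103
```

View pics/key6.png

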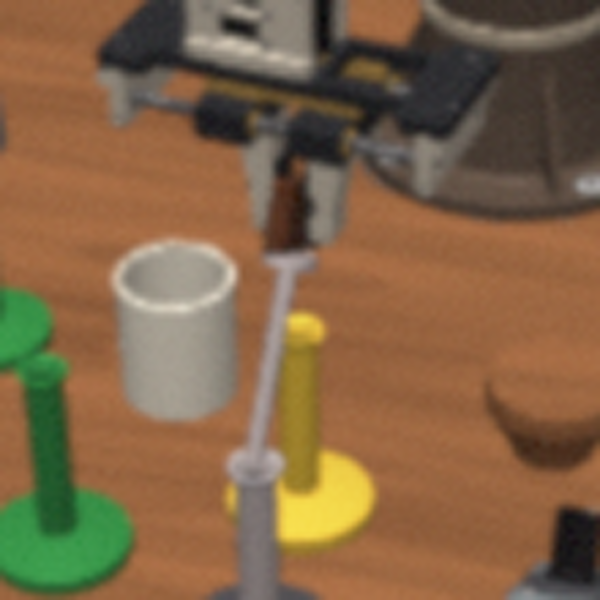

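The tip is at the centre of the flare, clear of load (force ≈ 0), tilt about 28°. I'll use a light squeeze so the key pivots more easily, then lower a little and swing on.

send_rows:
  motion:
    - {"offset":[0,0,0],"turn":0}
    - {"offset":[0,0,0],"turn":0}
    - {"offset":[0,0,0.3],"turn":0}
    - {"offset":[0,0,0.6],"turn":0}
    - {"offset":[0,0,0.6],"turn":0}
  squeeze: 5

```text
t: 14.45
eef_pos: [0.5194, -0.0073, 0.4161]
ee_rot: [-3.141, -0.001, 3.012]
force: [-0.1, -0.5, -1.0]
width: 0.0141
```

```bash
cat > tip.py <<'E'
from h import *
np.set_printoptions(precision=4,suppress=True)
g=grab('scene'); s=get_state(); p=s['eef_pos']; G=p-[0,0,.159]
P=cloud(g).reshape(-1,3); im=g['frame'].reshape(-1,3).astype(int)
m=(abs(P[:,0]-G[0]-.03)<.10)&(abs(P[:,1]-G[1])<.03)&(P[:,2]<G[2]-.055)&(P[:,2]>.152)&(im[:,2]-im[:,0]<40)
q=P[m]; q=q[np.linalg.norm(q[:,:2]-G[:2],axis=1)<.12]
a=np.polyfit(q[:,2],q[:,0],1); r=q[:,0]-np.polyval(a,q[:,2]); q=q[abs(r)<.008]; a=np.polyfit(q[:,2],q[:,0],1); b=np.polyfit(q[:,2],q[:,1],1)
th=np.arctan(np.hypot(a[0],b[0])); tl=np.arctan(-a[0])
print('TCP',p,'F',s['force'],'w',s['width'],'n',len(q),'tilt',np.degrees(th),'dx/dz',a[0],'dy/dz',b[0],'rod x,y at rim',np.polyval(a,.135)-.004,np.polyval(b,.135))
top=q[:,2].max(); print('rod pts z',q[:,2].min(),top)
d=np.array([a[0],b[0],1])/np.hypot(1,np.hypot(a[0],b[0])); print('tip if 146',G-.146*d)
# shoulder height: bright points near axis with wide radius
E
python3 tip.py
```

```text
TCP [ 0.5195 -0.0073  0.4164] F [-0.3796 -0.3049 -1.347 ] w 0.01396369575676281 n 54 tilt 27.630818856054535 dx/dz -0.5208914204588281 dy/dz 0.05191861791961582 rod x,y at rim 0.5849464787991636 -0.015980922361177465
rod pts z 0.15462581144505239 0.20179089623511515
tip if 146 [ 0.5868 -0.014   0.128 ]
```

```bash
cat > arc.py <<'E'
from h import *
import sys
e=np.array([.9917,-.1286])
def tcp(th,tip): th=np.radians(th); return np.array([*(tip[:2]-.146*np.sin(th)*e),tip[2]+.146*np.cos(th)+.159])
x,y=float(sys.argv[1]),float(sys.argv[2])
go([tcp(t,[x,y,z]) for t,z in zip(eval(sys.argv[3]),eval(sys.argv[4]))])
E
python3 arc.py .5845 -.0165 27.6,24,20,16,12,8,4,0 .128,.127,.126,.125,.123,.121,.118,.115
```

```text
offset [0.2, -0.1, -0.0] turn 0 rows>= 1
offset [-0.6, -0.1, -0.3] turn 0 rows>= 1
offset [-1.6, -0.1, -0.6] turn 0 rows>= 1
offset [-2.5, -0.1, -0.8] turn 0 rows>= 1
offset [-3.5, -0.1, -0.8] turn 0 rows>= 1
offset [-4.5, -0.1, -0.8] turn 0 rows>= 1
offset [-5.5, -0.1, -0.6] turn 0 rows>= 2
offset [-6.6, -0.1, -0.4] turn 0 rows>= 2
```

send_rows:
  motion:
    - {"offset":[-0.3,0,-0.1],"turn":0}
    - {"offset":[-0.6,0,-0.3],"turn":0}
    - {"offset":[-1.1,0,-0.4],"turn":0}
    - {"offset":[-1.6,0,-0.6],"turn":0}
    - {"offset":[-1.6,0,-0.6],"turn":0}

```text
t: 15.0
eef_pos: [0.5363, -0.0094, 0.4235]
ee_rot: [3.142, 0.001, 3.012]
force: [-1.5, -0.3, 4.2]
width: 0.0142
```

```bash
python3 tip.py
```

```text
TCP [ 0.536  -0.0094  0.4233] F [-2.795   0.7276  3.284 ] w 0.014038294703804754 n 57 tilt 22.311830053106565 dx/dz -0.4066119944144113 dy/dz 0.05541783776317852 rod x,y at rim 0.5914784636840039 -0.01783268698439755
rod pts z 0.153689731938482 0.20931817345995074
tip if 146 [ 0.5909 -0.0169  0.1292]
```

send_rows:
  motion:
    - {"offset":[-0.4,0,0.1],"turn":0}
    - {"offset":[-0.8,0,0.1],"turn":0}
    - {"offset":[-1.2,0,0.1],"turn":0}
    - {"offset":[-1.6,0,0.1],"turn":0}
    - {"offset":[-1.6,0,0.1],"turn":0}

```text
t: 15.55
eef_pos: [0.5516, -0.0115, 0.4228]
ee_rot: [-3.142, 0.001, 3.012]
force: [-4.8, 0.5, 9.1]
width: 0.014
```

```bash
python3 tip.py
```

```text
TCP [ 0.5515 -0.0115  0.4229] F [-3.7513  1.3088  9.2141] w 0.014162136137139797 n 58 tilt 17.268336927685265 dx/dz -0.307221795275517 dy/dz 0.04741520138963539 rod x,y at rim 0.5922483783047261 -0.01799692802644389
rod pts z 0.15202187874062756 0.2088521605805187
tip if 146 [ 0.5943 -0.0181  0.1244]
```

send_rows:
  motion:
    - {"offset":[-0.4,0,-0.2],"turn":0}
    - {"offset":[-0.8,0,-0.3],"turn":0}
    - {"offset":[-1.2,0,-0.4],"turn":0}
    - {"offset":[-1.7,0,-0.4],"turn":0}
    - {"offset":[-2.2,0,-0.4],"turn":0}
    - {"offset":[-2.2,0,-0.4],"turn":0}

```text
t: 16.2
eef_pos: [0.5737, -0.0142, 0.4263]
ee_rot: [3.141, 0.001, 3.012]
force: [-1.4, 0.9, 3.1]
width: 0.0141
```

```bash
python3 tip.py
```

```text
TCP [ 0.5734 -0.0142  0.4259] F [-0.7504  1.1981  2.3502] w 0.013700529913051882 n 54 tilt 6.569447199175465 dx/dz -0.11504464290220591 dy/dz 0.005232953182076731 rod x,y at rim 0.5912383323801821 -0.016082071072356558
rod pts z 0.15232821585637624 0.20986930597914288
tip if 146 [ 0.5901 -0.0149  0.1219]
```

send_rows:
  motion:
    - {"offset":[-0.4,0,0.1],"turn":0}
    - {"offset":[-0.8,0,0.2],"turn":0}
    - {"offset":[-1.2,0,0.3],"turn":0}
    - {"offset":[-1.2,0,0.6],"turn":0}
    - {"offset":[-1.2,0,0.9],"turn":0}
    - {"offset":[-1.2,0,0.9],"turn":0}

```text
t: 16.85
eef_pos: [0.5851, -0.0158, 0.416]
ee_rot: [3.142, -0.001, 3.012]
force: [0.6, 0.8, -1.0]
width: 0.0141
```

```bash
python3 tip.py; python3 -c "
from h import *
go([[.586,-.0165,.416]])"
```

```text
TCP [ 0.5851 -0.0158  0.4159] F [ 1.1501 -0.5219 -1.0284] w 0.013600854917816962 n 40 tilt 2.7320867679213783 dx/dz 0.033004061430335435 dy/dz -0.034466480051522676 rod x,y at rim 0.5858446541766189 -0.014714489058951404
rod pts z 0.15264940509469804 0.20015306110738262
tip if 146 [ 0.5803 -0.0108  0.1111]
offset [-0.1, -0.1, -0.0] turn 0 rows>= 1
```

send_rows:
  motion:
    - {"offset":[0,0,0.7],"turn":0}
    - {"offset":[0,0,1.4],"turn":0}
    - {"offset":[0,0,2.1],"turn":0}
    - {"offset":[0,0,2.8],"turn":0}
    - {"offset":[0,0,3.5],"turn":0}
    - {"offset":[0,0,3.5],"turn":0}
  squeeze: 10

```text
t: 17.5
eef_pos: [0.5848, -0.0157, 0.3803]
ee_rot: [-3.141, -0.002, 3.012]
force: [0.6, 1.2, -1.6]
width: 0.0141
```

```bash
python3 tip.py
```

```text
TCP [ 0.5849 -0.0157  0.3809] F [ 1.1451  0.2537 -2.176 ] w 0.013941902430679479 n 12 tilt 12.956632531522544 dx/dz -0.14275392007879642 dy/dz -0.18042732908966194 rod x,y at rim 0.590936022356217 -0.011048382221205896
rod pts z 0.1522849296668437 0.1664645156086605
tip if 146 [0.6052 0.0099 0.0796]
```

send_rows:
  motion:
    - {"offset":[0,0,0.7],"turn":0}
    - {"offset":[0,0,1.4],"turn":0}
    - {"offset":[0,0,2.1],"turn":0}
    - {"offset":[0,0,2.8],"turn":0}
    - {"offset":[0,0,3.5],"turn":0}
    - {"offset":[0,0,3.8],"turn":0}
    - {"offset":[0,0,3.8],"turn":0}

```text
t: 18.25
eef_pos: [0.5849, -0.0158, 0.3431]
ee_rot: [-3.141, -0.001, 3.012]
force: [-0.5, 0.1, -2.4]
width: 0.0139
```

send_rows:
  motion:
    - {"offset":[0,0,0.3],"turn":0}
    - {"offset":[0,0,0.6],"turn":0}
    - {"offset":[0,0,0.9],"turn":0}
    - {"offset":[0,0,1.2],"turn":0}
    - {"offset":[0,0,1.2],"turn":0}

```text
t: 18.75
eef_pos: [0.5849, -0.0158, 0.3313]
ee_rot: [-3.141, -0.001, 3.012]
force: [0.6, 0.5, -1.0]
width: 0.0141
```

send_rows:
  motion:
    - {"offset":[0,0,0.2],"turn":0}
    - {"offset":[0,0,0.4],"turn":0}
    - {"offset":[0,0,0.4],"turn":0}

```text
t: 19.05
eef_pos: [0.5849, -0.0158, 0.3274]
ee_rot: [-3.142, -0.0, 3.012]
force: [0.6, -0.6, -2.1]
width: 0.0139
```

```bash
python3 - <<'E'
from h import *
np.set_printoptions(precision=4,suppress=True)
f=grab('scene'); P=cloud(f).reshape(-1,3); im=f['frame'].reshape(-1,3)
m=(abs(P[:,0]-.595)<.03)&(abs(P[:,1]+.017)<.012)&(P[:,2]>.08)&(P[:,2]<.2)
o=np.argsort(-P[m][:,2]); 
for i in o[::4]: print(P[m][i],im[m][i])
E
```

```text
[ 0.597  -0.028   0.1972] [73 80 84]
[ 0.5922 -0.0266  0.194 ] [43 45 46]
[ 0.6145 -0.0135  0.1915] [36 48 78]
[ 0.6047 -0.0197  0.1902] [39 54 92]
[ 0.5951 -0.0228  0.1897] [31 47 73]
[ 0.5949 -0.0259  0.1889] [41 44 61]
[ 0.6087 -0.0245  0.1886] [ 60  73 102]
[ 0.5914 -0.018   0.188 ] [33 48 82]
[ 0.5962 -0.0226  0.187 ] [35 52 87]
[ 0.6185 -0.0184  0.1864] [23 36 65]
[ 0.6125 -0.0174  0.1857] [29 45 74]
[ 0.5912 -0.0152  0.1848] [43 54 80]
[ 0.6089 -0.0126  0.184 ] [19 26 49]
[ 0.5966 -0.0135  0.1819] [36 42 60]
[ 0.5994 -0.0127  0.1806] [34 39 53]
[ 0.6136 -0.0202  0.1787] [23 33 59]
[ 0.6178 -0.0219  0.1779] [29 36 58]
[ 0.5981 -0.0102  0.1764] [52 59 64]
[ 0.5949 -0.0082  0.1745] [ 90  96 102]
[ 0.6194 -0.0216  0.1719] [29 38 64]
[ 0.5996 -0.0099  0.1703] [48 50 57]
[ 0.6177 -0.0253  0.1698] [39 59 86]
[ 0.6014 -0.0124  0.1675] [31 35 50]
[ 0.6103 -0.0127  0.1669] [22 30 47]
[ 0.6019 -0.0063  0.1655] [100 109 116]
[ 0.6181 -0.0223  0.1635] [28 40 67]
[ 0.6175 -0.0256  0.1622] [ 40  64 100]
[ 0.6021 -0.0124  0.1607] [35 40 55]
[ 0.6087 -0.0135  0.1581] [52 57 70]
[ 0.6149 -0.023
[... 592 characters left out ...]
.1194] [105 112 123]
[ 0.5962 -0.0219  0.1163] [107 116 128]
[ 0.5968 -0.0155  0.1143] [117 119 128]
[ 0.5986 -0.015   0.112 ] [118 119 128]
[ 0.5939 -0.0259  0.1097] [ 90 137 159]
[ 0.5975 -0.0248  0.109 ] [ 88 129 149]
[ 0.5971 -0.0156  0.1068] [115 116 126]
[ 0.5979 -0.0123  0.1043] [117 119 128]
[ 0.5994 -0.0119  0.1017] [117 118 126]
[ 0.6021 -0.0111  0.1002] [115 116 124]
[ 0.5937 -0.0075  0.0981] [107 116 126]
[ 0.5952 -0.0071  0.0955] [106 113 124]
[ 0.6012 -0.0178  0.094 ] [115 117 124]
[ 0.5988 -0.0093  0.0901] [111 112 123]
[ 0.5981 -0.0158  0.088 ] [117 118 128]
[ 0.5979 -0.0223  0.0863] [105 107 120]
[ 0.5951 -0.0075  0.0835] [104 105 116]
[ 0.6001 -0.0154  0.0818] [116 118 127]
```

send_rows:
  motion:
    - {"offset":[0,0,0.2],"turn":0}
    - {"offset":[0,0,0.4],"turn":0}
    - {"offset":[0,0,0.6],"turn":0}
    - {"offset":[0,0,0.6],"turn":0}

```text
t: 19.5
eef_pos: [0.585, -0.0158, 0.3216]
ee_rot: [-3.141, -0.0, 3.012]
force: [-0.2, -0.7, -1.3]
width: 0.0142
```

send_rows:
  motion:
    - {"offset":[0,0,0.2],"turn":0}
    - {"offset":[0,0,0.3],"turn":0}
    - {"offset":[0,0,0.3],"turn":0}

```text
t: 19.8
eef_pos: [0.5849, -0.0158, 0.3214]
ee_rot: [-3.142, 0.002, 3.013]
force: [-9.1, 2.9, 18.5]
width: 0.0141
```

```bash
python3 - <<'E'
from h import *
np.set_printoptions(precision=4,suppress=True)
f=grab('scene'); s=get_state(); print(s['eef_pos'],s['force'])
u=proj(f,[.585,-.017,.15])[0].astype(int); x0,y0=u[0]-25,u[1]-30; c=f['frame'][y0:y0+60,x0:x0+60]
cv2.imwrite('pics/seat.png',cv2.resize(c,(600,600),interpolation=cv2.INTER_CUBIC))
print(x0,y0,((proj(f,[[.6,-.017,.135],[.6,-.017,.143],[.585,-.017,.183],[.6,-.017,.183]])-[x0,y0])*10).round())
E
```

```text
[ 0.5848 -0.0158  0.3213] [-8.4821  2.0953 18.3656]
228 153 [[240. 372.]
 [239. 350.]
 [251. 212.]
 [235. 242.]]
```

View pics/seat.png

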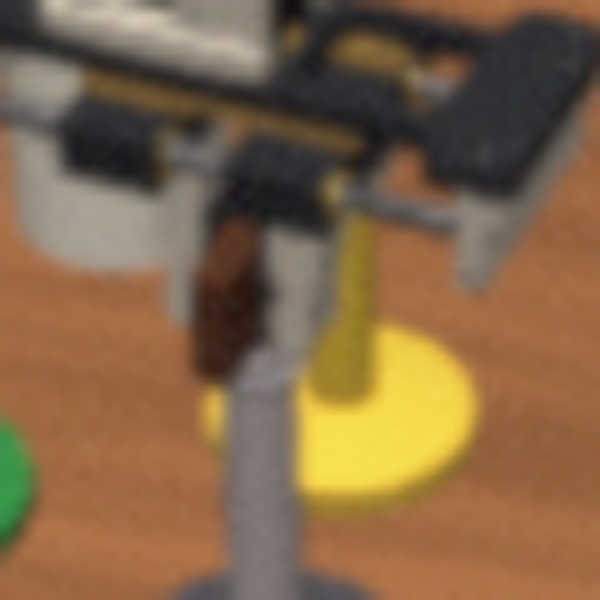

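The handle's near bottom edge is at crop (210,380), where a seated handle should project (row ≈380), with the shoulder at the rim (265,380). The upward force rose sharply to 18 N, so it looks seated. I'm releasing and checking the depth numerically.

send_rows:
  motion:
    - {"offset":[0,0,-0.2],"turn":0}
    - {"offset":[0,0,-0.2],"turn":0}
    - {"offset":[0,0,-0.2],"turn":0}
    - {"offset":[0,0,-0.2],"turn":0}
    - {"offset":[0,0,-0.2],"turn":0}
    - {"offset":[0,0,-0.2],"turn":0}
    - {"offset":[0,0,-0.2],"turn":0}
    - {"offset":[0,0,-0.2],"turn":0}
  hand: 0

```text
t: 20.65
eef_pos: [0.585, -0.0158, 0.3206]
ee_rot: [-3.142, -0.0, 3.012]
force: [0.7, -0.3, 0.3]
width: 0.0439
```

send_rows:
  motion:
    - {"offset":[0,0,-3],"turn":0}
    - {"offset":[0,0,-7],"turn":0}
    - {"offset":[0,0,-12],"turn":0}
    - {"offset":[4,0,-14],"turn":0}
    - {"offset":[9,3,-14],"turn":0}
    - {"offset":[14,6,-14],"turn":0}
    - {"offset":[18,10,-14],"turn":0}
    - {"offset":[18,14,-14],"turn":0}

```text
t: 21.45
eef_pos: [0.4228, 0.138, 0.4619]
ee_rot: [3.139, 0.001, 3.011]
force: [2.8, 0.7, 0.9]
width: 0.0439
```

```bash
cat > fin.py <<'E'
from h import *
np.set_printoptions(precision=4,suppress=True)
s=get_state(); print(s['t'],s['eef_pos'],s['force'],s['width'])
e=np.array([.9917,-.1286])
for n in('scene','top'):
    f=grab(n); P=cloud(f).reshape(-1,3); im=f['frame'].reshape(-1,3).astype(int)
    m=(np.hypot(P[:,0]-.585,P[:,1]+.017)<.045)&(P[:,2]>.125)&(P[:,2]<.22)
    w=m&(im[:,2]-im[:,0]>14)&(im.sum(1)<330); q=P[w]; g=P[m&~w]
    print(n,'wood',len(q), q.min(0) if len(q) else'',q.max(0) if len(q) else'','mean',q.mean(0) if len(q) else '', 'grey',len(g),g.min(0),g.max(0))
    t=q[q[:,2]>np.percentile(q[:,2],98)-.006] if len(q) else q
    if n=='top' and len(q)>20:
        x=(q[:,:2]-[.585,-.017])@e; k=q[:,2]>.172; print(' top face: n',k.sum(),'z slope along x',np.polyfit(x[k],q[k][:,2],1),'x range',x[k].min(),x[k].max(),'centre',(q[k].min(0)+q[k].max(0))/2)
E
python3 fin.py; sed -i 's/k2.png/k3.png/' ang.py; python3 ang.py
```

```text
21.45 [0.4228 0.138  0.4619] [2.7873 0.6544 0.909 ] 0.043913339092766866
scene wood 172 [ 0.5576 -0.0272  0.1271] [ 0.621  -0.0074  0.1884] mean [ 0.5964 -0.0155  0.17  ] grey 47 [ 0.5786 -0.0239  0.1253] [ 0.6136 -0.0017  0.1514]
top wood 168 [ 0.5518 -0.028   0.1463] [ 0.6106 -0.0078  0.1864] mean [ 0.5795 -0.0173  0.1795] grey 66 [ 0.5529 -0.0311  0.1298] [ 0.5925 -0.0026  0.1828]
 top face: n 157 z slope along x [0.0027 0.1809] x range -0.03294789480435173 0.026424760495470694 centre [ 0.5814 -0.0176  0.1811]ang.py:8: RuntimeWarning: Mean of empty slice.
  w=np.linalg.svd(uv[b]-uv[b].mean(0))[2][0]; w*=-np.sign(w[0]); print(b.sum(),uv[b].mean(0),uv[b].min(0),uv[b].max(0),'speed rad',np.arctan2(w[1],-w[0]))
  ret = um.true_divide(
Traceback (most recent call last):
  File "ang.py", line 8, in <module>
    w=np.linalg.svd(uv[b]-uv[b].mean(0))[2][0]; w*=-np.sign(w[0]); print(b.sum(),uv[b].mean(0),uv[b].min(0),uv[b].max(0),'speed rad',np.arctan2(w[1],-w[0]))
                                                                                               ~~~~~~~~~^^^
ValueError: zero-size array to reduction operation minimum which has no identity
```

The key's top face is at z = 0.181 (seated value 0.183) and level (slope 0.003). I'm moving the arm aside for a last knob check.

send_rows:
  motion:
    - {"offset":[3,-5,-3],"turn":0}
    - {"offset":[4,-10,-3],"turn":0}
    - {"offset":[4,-15,-3],"turn":0}
    - {"offset":[4,-20,-3],"turn":0}
    - {"offset":[4,-25,-3],"turn":0}
    - {"offset":[4,-30,-3],"turn":0}
    - {"offset":[4,-35,-3],"turn":0}
    - {"offset":[4,-40,-3],"turn":0}

```text
t: 22.4
eef_pos: [0.3348, -0.2416, 0.4911]
ee_rot: [-3.142, 0.001, 3.011]
force: [2.5, 0.9, -0.1]
width: 0.044
```

send_rows:
  motion:
    - {"offset":[0,-5,0],"turn":0}
    - {"offset":[0,-5,0],"turn":0}
    - {"offset":[0,-5,0],"turn":0}
    - {"offset":[0,-5,0],"turn":0}

```text
t: 22.8
eef_pos: [0.3296, -0.2885, 0.4906]
ee_rot: [3.141, -0.0, 3.011]
force: [-0.6, 0.1, 0.1]
width: 0.0439
```

```bash
python3 ang.py; python3 fin.py
```

```text
157 [-0.01907439  0.00018746] [-0.05355099 -0.00626677] [0.01226406 0.0076152 ] speed rad -0.012800213883856148
[ 0.32990278 -0.28799993  0.49078184] [-2.64413405e-01 -9.55901725e-02 -3.28281334e-01 -1.38992720e-04
 -1.33798463e+00 -1.43515030e+00]
22.85 [ 0.3299 -0.288   0.4908] [-0.533  -0.0788  0.5246] 0.04404088868966213
scene wood 170 [ 0.5603 -0.0275  0.1443] [ 0.623  -0.0067  0.1874] mean [ 0.5966 -0.0154  0.1705] grey 49 [ 0.5758 -0.0223  0.1251] [ 0.6155 -0.0007  0.1541]
top wood 168 [ 0.5523 -0.028   0.1456] [ 0.6114 -0.0078  0.1866] mean [ 0.5795 -0.0173  0.1794] grey 66 [ 0.5524 -0.0311  0.1302] [ 0.5934 -0.0026  0.182 ]
 top face: n 156 z slope along x [0.007  0.1809] x range -0.03268920899868824 0.026860543992407844 centre [ 0.5818 -0.0176  0.1806]
```

```bash
python3 -c "
from station import *
print(job_done())"
```

```text
the job is handed in; nothing more can be done
None
```

I turned the speed knob to its anticlockwise stop and pushed the chuck key down into the grey holder tube until its shoulder met the rim. The job is handed in at about 23 s; it reported no verdict.

- **Knob:** I pushed it round with closed fingers until the force rose to about 29 N at the stop. The last check fitted an angle of −0.01 rad.
- **Key:** I pulled it along the rack's axis and stood it upright by pivoting it in the tube's flare, because the tool could not tilt. I then pushed it down while still gripped, and the upward force rose to 18 N as it seated.
- **Key after release:** The handle's top is level (slope 0.007) at z = 0.181 m, against 0.183 m expected. Its centre is within about 3 mm of my rim estimate, and the gripper touches nothing.
- **Disagreement:** The two cameras placed the rim about 3 mm apart in x, so I used the middle value.
- **First swing:** It rode up the flare wall, with up to about 15 N of contact force. I backed off and redid it with a lighter grip.
- **Not measured at the end:** I checked the lamp knob and button only by eye, after the knob turn. I did not measure the mug, bottle, bowl or spindle again, but no move went near them.

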